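# Mount the lemon in the citrus peeler and wind it up firm

### The job

Get the citrus peeler ready for a garnish twist: lay the lemon lengthways on the two steel rest rods, in line between the two rubber cups, and let go of it; if the cups stand too close for the lemon, first wind the tailstock handwheel back (anticlockwise) to make room. Then wind the handwheel clockwise by its revolving handle until the lemon is held firmly between both cups and the tension needle stands in the green sector, and let go; do not wind it on into the red, which crushes the fruit, and leave the lime, jigger, bottle, shaker and glass where they stand.

Things in the scene. Friction and masses are not known exactly. Their poses are not given: they have to be found in the camera images.
- lemon_center (a point): Centre of the yellow lemon (the only one), 73 mm long, 56 mm thick, 0.1 kg, loose. x runs along its length; either end may lead. It lies on the wooden board (fixed, 200 x 300 x 18 mm) at any yaw, its centre 28 mm above the board, at one of three places in a row that it shares with the lime and the jigger (about 98 mm apart, centre to centre)
- spindle (a point): Point on the level spindle axis of the citrus peeler where the lemon's centre ends when clamped, 120 mm above the worktop. y: along the axis to the headstock cup (left); z: up; x: to the machine's back. The rests are two steel rods, 10 mm thick, along y at x = +-20.5 mm, tops 20 mm below the axis: a lemon lying on them is within 3 mm of the axis and slides along them when a cup pushes it
- peeler: White citrus peeler, fixed, 430 x 220 mm; origin on the worktop, 120 mm below the axis and 32 mm to the right of spindle, same axes. In this frame: headstock at y 100 to 210 mm, 181 mm high; tailstock with the sloping panel at y -215 to -100 mm, 153 mm high; parked peeling head at x 40 to 98, y 68 to 92 mm, 167 mm high; its rail at x 82 mm, 128 mm high
- head_lip (a point): Centre of the rim of the headstock cup (left): black rubber, 44 mm wide outside, 37 mm inside, 15 mm deep, open towards -y of the spindle frame. Unpressed it lies on the axis at y = 18 mm in that frame; a spring lets it yield up to 12 mm towards +y. About 13 mm of a lemon's end goes into a cup
- tail_lip (a point): Centre of the rim of the tailstock cup (right), same size, facing the headstock cup. The handwheel drives it along the spindle axis. Rim to rim the cups start 74 to 107 mm apart and stand about 46 mm apart when they hold the lemon. To lower the lemon in between them without touching a rim takes 84 mm or more
- wheel (a joint): Turn of the black handwheel (110 mm wide) on the tailstock's sloping panel, rad: 0 with the cups 108 mm apart, growing clockwise as seen facing it, stop at 9.6. Each rad moves the tailstock cup 8 mm. It drags with a steady 0.18 N m and stays where it is left; once the lemon sits in both cups the headstock spring yields and the resistance rises to about 0.30 N m in the green
- wheel_hub (a point): Point on the handwheel's axis, level with the middle of its handle. z is that axis, out of the panel towards the operator, leaning 30 degrees from vertical towards -x of the spindle frame (the panel slopes up to the back). The wheel's face lies 29 mm below this point along z, its hub 26 mm below
- handle_grip (a point): Middle of the handwheel's revolving handle: a dark round grip, 22 mm thick, 49 mm long (27 mm below this point to 22 mm above), parallel to the wheel's axis and 42 mm from it. z points along it, out of the panel. It spins freely on its pin, so a hand can hold it without turning while the wheel goes round
- needle (a joint): Reading of the tension dial (55 mm wide, red needle, on the sloping front of the headstock), rad: 0 while the headstock cup is not pressed, growing clockwise by 0.2 rad per mm that this cup yields (2 N per mm), so by 1.6 rad per rad of the wheel once the lemon is seated in both cups. Green sector 1.0 to 1.6, red from 2.0
- lime: Green lime, 51 x 42 x 42 mm, loose on the board, a bystander; origin under its middle
- jigger: Steel double jigger, 43 mm wide, 73 mm high, upright on the board, a bystander; origin at the centre of its underside
- bottle: Syrup bottle with a green cap, 58 mm wide, 206 mm high, upright, a bystander behind the peeler; origin at the centre of its underside
- shaker: Steel cocktail shaker, 69 mm wide, 179 mm high, upright, a bystander; origin at the centre of its underside
- tumbler: Clear glass tumbler, 78 mm wide, 92 mm high, upright, a bystander in front of the peeler; origin at the centre of its underside
Mind the look-alikes: they are no part of the job. What is shaped like the part that bears lemon_center but purple is not meant.

How it is judged:
By the outcome, as a careful person would: the job done as asked, in the order asked, and still so for the second after the job is handed in, with the robot touching nothing.
It also fails if it takes over 72 s, if anything falls off the work surface, if the arm or the gripper's body presses on something with over 40 N, if the wrist force passes 120 N, or if a joint passes its speed limit or range.

### The arm

A 6-joint arm with a two-finger parallel gripper is mounted at the origin on a cart in front of the work surface, level with it; the furniture and walls round the work are solid. World frame = base frame: x ahead of the robot, y to its left, z up, the work surface at z = 0. Lengths are in m, angles in rad, forces in N, time in s.
With the tool pointing down it reaches from about 0.35 to 0.925 m from the base axis. Payload 6.4 kg.
Tool frame: the origin (TCP) lies at the very end of the fingers, on their centre line; the grasp point (between the pads) lies 19 mm behind it (ctrl.grasp_offset is the distance from the TCP to the grasp point, in m); z points along the fingers, y is the direction in which the jaws open and shut (so a half turn about z gives the same grasp; the last joint's range is limited). The gripper opens to 94 mm and grips with 3 to 60 N. Pads are 16 mm wide; open, the fingers measure 119 mm over their backs; the gripper's body (75 mm by 177 mm) begins 78 mm behind the grasp point.
Start: joints at [-0.174, 0.245, 1.558, -0, 1.339, -0.174], TCP at [0.65, 0, 0.205] pointing down, gripper open.
Joint ranges: [-3.13, 3.13], [-1.02, 2.26], [0.13, 2.54], [-0.95, 4.09], [0.21, 2.88], [-2.74, 2.74]. Speed limits (rad/s): [2.57, 2.57, 3.14, 3.14, 3.14, 3.14].

### API

Orientations are given as a unit quaternion [x, y, z, w].
In Python, from workcell import ctrl gives the robot as it stands.
- The arm moves only by the tool send_rows, never from a script. Its argument "deltas" is one flat list of numbers, 7 for each row, row after row: the shift along the tool's x, y, z in mm, then the turn, a rotation vector about the tool's x, y, z in degrees, then the opening, from 0 (shut) to 1 (fully open). A call has 1 to 20 rows; each row shifts and turns the pose as measured when the row begins, along the tool's axes as they then stand; what a row does not reach is not made up. A row lasts 1/10 s, in which the tool goes at most 50 mm and 8.59 degrees, less where a joint would pass 70% of its speed; a pose out of reach is approached as far as the arm can. A call with a gripper value outside its range is refused whole. The fingers move at their own pace and stop on an object; "grip_force" is the grip in N (left out, the last holds). Time passes only in rows, so rows that do not move let the fingers close. It gives the time, the measured TCP pose, the force and the opening at its end, in the units of the state.
- ctrl.observe(): the state, without advancing time (a new reading comes with each control period).
- ctrl.camera(name): name is "scene" or "side" or "wrist"; returns a dict with "image" (400x640x3 uint8, red, green, blue), "mtx" (3x3 intrinsics, pixels), "extrinsics" (4x4, takes a point from camera to world coordinates). Camera axes: x right, y up, looking along -z (the intrinsics and any distortion apply to the point x, -y, -z); pixel columns grow to the right and rows downward; lengths in m; the calibration is good to about 2 mm. A picture is of the moment at which its call begins. There is no depth.
- ctrl.hand_in(): hands the job in, once; it reports no verdict.
Trained networks look in a picture, given as the dict that the camera call returned (one of the last four; its "shot" number tells which), for a name from the list of things; names that differ only in an ending like _2 or _b are one class to them, and where a whole thing is asked for, a point or a joint stands for the part that bears it (a point fixed in the world has none). Each returns a list of dicts, best first, with "conf" (0 to 1); they miss things now and then, are a little off and sometimes report something else, mostly with a low value. They report only what shows in the picture. A call takes as long as a camera call. They do not tell look-alikes from the thing itself.
- ctrl.boxes_of(picture, name): "xy" ([column, row] in pixels, amid what is visible of it).
The state is a dict: "clock": time; "q": joint angles; "dq": joint speeds; "joint_efforts": joint torques, N m; "tcp_pos": TCP position; "eef_rot": TCP orientation; "wrist_force": force on the tool from outside, world axes, zero at the start; "torque": the same for the moment, N m; "opening": opening from 0.0 (shut) to 1.0 (fully open).
Only numpy, scipy, OpenCV 4.12 (cv2) and the standard library are available. Lean on these libraries where they do the work, as an engineer would, in place of code of your own. Each camera call takes 0.05 s, during which the arm holds its last target.

## Working session

There is one attempt and no reset: what is moved stays moved. The work goes in short steps, Python scripts to look and compute and a tool call to move; the robot and the scene stay as the last step left them, time stands still between calls to the robot, and variables do not carry over. Pictures are saved under pics/ and viewed, and the job is handed in when it is done.

Besides the shell and the picture viewer there is one more tool, called in YAML: its name, and indented under it one key for each argument. send_rows: Moves the arm, as the interface text tells. Its arguments: {"type":"object","properties":{"deltas":{"type":"array"},"grip_force":{"type":"number"}},"required":["deltas"]}

```bash
mkdir -p pics; ls; cat > h.py <<'E'
import numpy as np, cv2
from workcell import ctrl
from scipy.spatial.transform import Rotation as R
def save(p,n,crop=None,scale=1):
    im=p["image"][:,:,::-1]
    if crop: a,b,c,d=crop; im=im[b:d,a:c]
    if scale!=1: im=cv2.resize(im,None,fx=scale,fy=scale,interpolation=cv2.INTER_CUBIC)
    cv2.imwrite("pics/"+n,im)
def ray(p,xy):
    K=p["mtx"];E=p["extrinsics"]
    d=np.array([(xy[0]-K[0,2])/K[0,0],-(xy[1]-K[1,2])/K[1,1],-1.])
    return E[:3,3],E[:3,:3]@d
def atz(p,xy,z):
    o,d=ray(p,xy); return o+d*(z-o[2])/d[2]
def proj(p,X):
    K=p["mtx"];E=p["extrinsics"]
    c=np.linalg.inv(E)@np.append(X,1); return np.array([K[0,2]+K[0,0]*c[0]/-c[2],K[1,2]+K[1,1]*-c[1]/-c[2]])
def tri(obs):
    A=np.zeros((3,3));b=np.zeros(3)
    for p,xy in obs:
        o,d=ray(p,xy);d=d/np.linalg.norm(d);M=np.eye(3)-np.outer(d,d);A+=M;b+=M@o
    return np.linalg.solve(A,b)
E
cat > s1.py <<'E'
from h import *
P={}
for n in ["scene","side","wrist"]:
    P[n]=ctrl.camera(n); p=P[n]; save(p,n+"0.png")
    print(n,p.keys(),np.round(p["mtx"],1).tolist(),np.round(p["extrinsics"],3).tolist())
    for k in ["lemon_center","spindle","peeler","head_lip","tail_lip","wheel","wheel_hub","handle_grip","needle","lime","jigger","bottle","shaker","tumbler"]:
        try: print(k,[(np.round(b["xy"]).tolist(),round(b["conf"],2)) for b in ctrl.boxes_of(p,k)])
        except Exception as e: print(k,e)
import pickle; pickle.dump(P,open("P0.pkl","wb"))
print(ctrl.observe(), ctrl.grasp_offset)
E
python3 s1.py
```

```text
pics
scene dict_keys(['image', 'mtx', 'extrinsics', 'shot']) [[432.3, 0.0, 323.9], [0.0, 432.3, 200.7], [0.0, 0.0, 1.0]] [[-0.859, 0.366, -0.359, 0.125], [-0.513, -0.597, 0.618, 0.873], [0.012, 0.714, 0.7, 1.036], [0.0, 0.0, 0.0, 1.0]]
lemon_center [([300.0, 265.0], 0.78), ([273.0, 205.0], 0.75)]
spindle [([353.0, 193.0], 0.67)]
peeler [([357.0, 198.0], 0.89), ([289.0, 292.0], 0.17), ([406.0, 196.0], 0.17)]
head_lip []
tail_lip [([365.0, 142.0], 0.48), ([352.0, 164.0], 0.44)]
wheel [([366.0, 142.0], 0.85)]
wheel_hub [([366.0, 141.0], 0.76)]
handle_grip []
needle []
lime [([293.0, 296.0], 0.62)]
jigger [([291.0, 328.0], 0.7)]
bottle [([352.0, 164.0], 0.67), ([298.0, 203.0], 0.57), ([403.0, 196.0], 0.25)]
shaker [([261.0, 236.0], 0.79)]
tumbler [([406.0, 196.0], 0.92)]
side dict_keys(['image', 'mtx', 'extrinsics', 'shot']) [[401.9, 0.0, 318.3], [0.0, 401.9, 199.1], [0.0, 0.0, 1.0]] [[-0.917, 0.208, -0.34, 0.2], [-0.398, -0.526, 0.752, 0.907], [-0.023, 0.825, 0.565, 0.754], [0.0, 0.0, 0.0, 1.0]]
lemon_center [([297.0, 265.0], 0.85), ([257.0, 213.0], 0.5)]
spindle [([398.0, 195.0], 0.45)
[... 1031 characters left out ...]
2.0], 0.67)]
{'clock': 2.25, 'q': array([-1.74105937e-01,  2.45075947e-01,  1.55781478e+00, -4.35855496e-06,
        1.33870648e+00, -1.74082277e-01]), 'dq': array([ 0.00068094,  0.00060714, -0.00082247,  0.00022627,  0.00144051,
        0.00066945]), 'joint_efforts': array([-1.06518546e-03, -4.15833557e+01, -3.14868879e+01,  6.84658228e-02,
        2.89707334e-02, -2.60029685e-05]), 'tcp_pos': array([6.50003283e-01, 2.68030908e-07, 2.05462693e-01]), 'eef_rot': array([ 7.07114792e-01,  7.07098770e-01, -3.04590654e-06, -6.50679885e-07]), 'wrist_force': array([-0.11552611,  0.41497019,  1.00138715]), 'torque': array([-0.03308049,  0.039295  ,  0.0020953 ]), 'opening': 1.000125965480248} 0.0188
```

View pics/scene0.png

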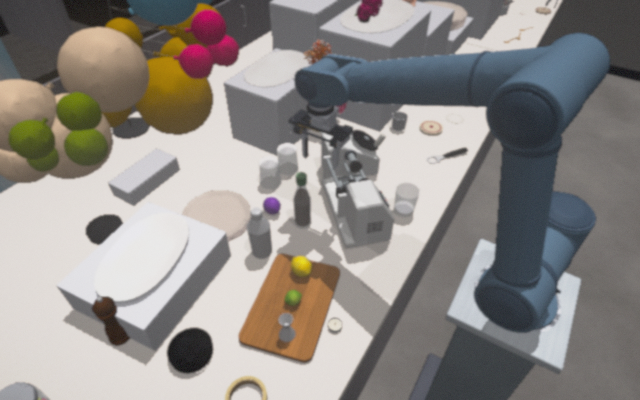

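View pics/side0.png

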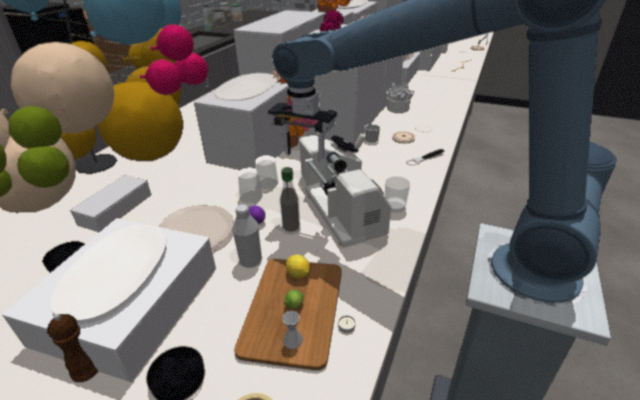

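View pics/wrist0.png

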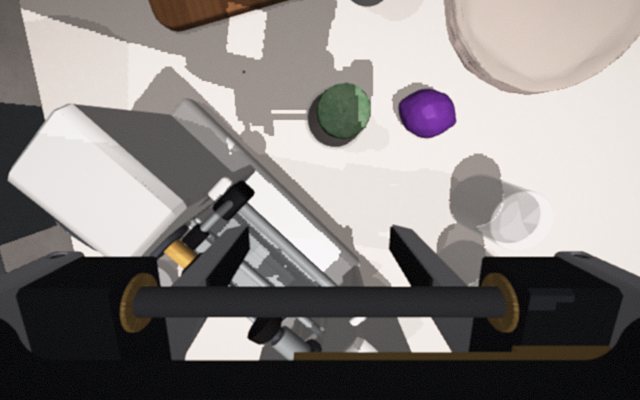

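```bash
cat > a.py <<'E'
from h import *
import pickle
P=pickle.load(open("P0.pkl","rb"))
print("lemon",atz(P["scene"],(301,266),.046),atz(P["side"],(297,266),.046),tri([(P["scene"],(301,266)),(P["side"],(297,266))]))
print("lime",atz(P["scene"],(293,297),.039),atz(P["side"],(293,300),.039))
print("hub",tri([(P["scene"],(366,141)),(P["side"],(352,142))]))
print("wrist head",atz(P["wrist"],(235,198),.12),"tail",atz(P["wrist"],(265,330),.12))
print("tumbler",atz(P["scene"],(406,196),.05), "bottle",atz(P["wrist"],(343,112),.2))
print("shaker",atz(P["scene"],(260,250),.03))
save(P["wrist"],"w0c.png",(150,130,450,380),2.6)
save(P["scene"],"s0c.png",(230,90,430,370),2.1)
save(P["side"],"d0c.png",(230,100,430,370),2.1)
E
python3 a.py
```

```text
lemon [0.55325212 0.26018837 0.046     ] [0.55814563 0.25706436 0.046     ] [0.55061174 0.26700701 0.05680916]
lime [0.51849177 0.35338817 0.039     ] [0.52121879 0.35485775 0.039     ]
hub [ 0.58289487 -0.19593445  0.17933313]
wrist head [0.57061854 0.00695062 0.12      ] tail [ 0.59294919 -0.14051511  0.12      ]
tumbler [ 0.41132843 -0.15820949  0.05      ] bottle [0.66668487 0.0808681  0.2       ]
shaker [0.69626791 0.26423593 0.03      ]
```

View pics/w0c.png

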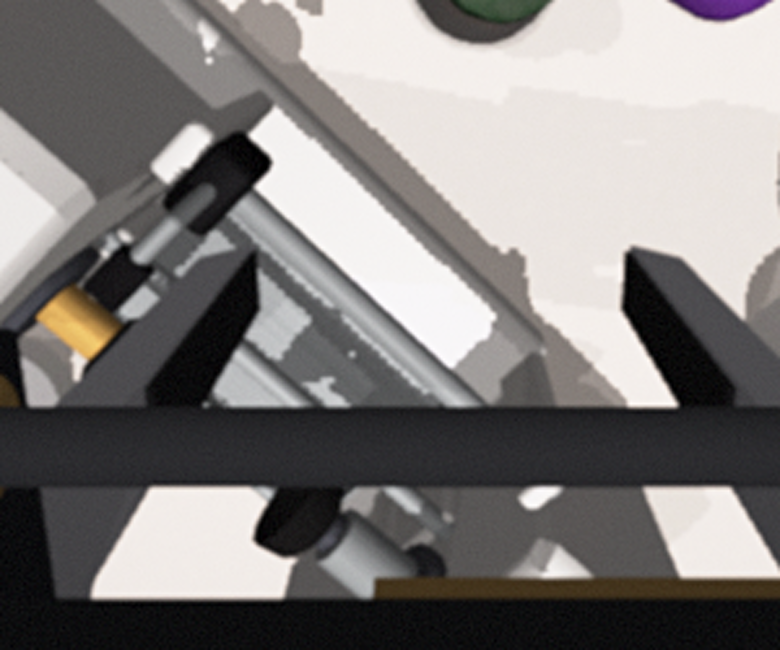

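View pics/d0c.png

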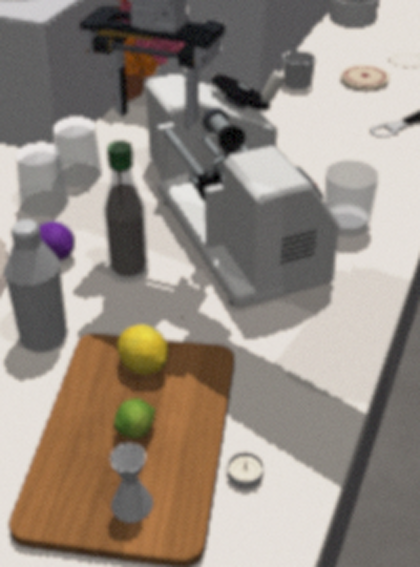

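send_rows:
  deltas: [-33,-7,-24,0,0,0,1,-33,-7,-24,0,0,0,1,-33,-7,-24,0,0,0,1,-33,-7,-24,0,0,0,1,-33,-7,-24,0,0,0,1,-33,-7,-24,0,0,0,1,0,0,0,0,0,0,1]

```text
clock: 2.95
tcp_pos: [0.606, -0.204, 0.3531]
eef_rot: [0.706, 0.708, -0.002, -0.001]
wrist_force: [0.1, 0.9, 0.3]
opening: 0.999
```

```bash
cat > s2.py <<'E'
from h import *
import pickle,sys
t=sys.argv[1]
p=ctrl.camera("wrist"); pickle.dump(p,open(f"W{t}.pkl","wb")); save(p,f"w{t}.png")
print(np.round(p["extrinsics"],3).tolist())
for k in sys.argv[2:]: print(k,[(np.round(b["xy"]).tolist(),round(b["conf"],2)) for b in ctrl.boxes_of(p,k)])
o=ctrl.observe(); print(o["clock"],o["tcp_pos"],o["eef_rot"],o["wrist_force"],o["opening"],o["q"])
E
python3 s2.py 1 head_lip tail_lip wheel_hub handle_grip spindle
```

```text
[[1.0, -0.004, 0.002, 0.608], [0.004, 0.971, 0.238, -0.136], [-0.003, -0.238, 0.971, 0.534], [0.0, 0.0, 0.0, 1.0]]
head_lip [([257.0, 73.0], 0.75)]
tail_lip [([319.0, 139.0], 0.97)]
wheel_hub [([330.0, 223.0], 0.6)]
handle_grip [([299.0, 234.0], 0.67)]
spindle []
3.25 [ 0.60545799 -0.19841212  0.34711424] [ 0.70363773  0.71053075 -0.00247376 -0.0058205 ] [ 0.24095526  0.84033391 -0.69118683] 0.9979003979357894 [-4.93689483e-01  1.46767996e-01  1.41604997e+00 -1.45222752e-03
  1.59133989e+00 -5.03458640e-01]
```

View pics/w1.png

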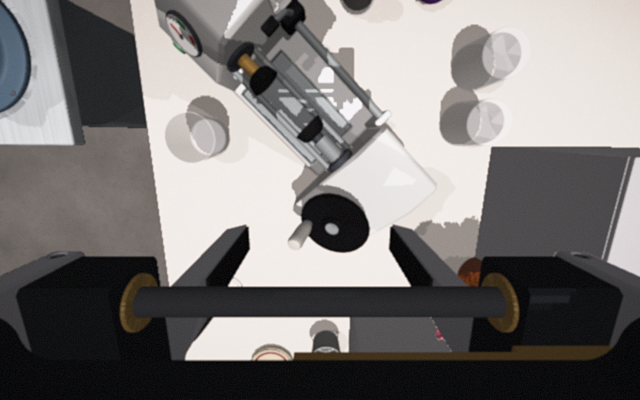

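```bash
python3 - <<'E'
import pickle
from h import *
p=pickle.load(open("W1.pkl","rb"))
im=p["image"][:,:,::-1]
c=im[0:270,150:450]; c=cv2.resize(c,None,fx=2.2,fy=2.2,interpolation=cv2.INTER_CUBIC)
for i in range(0,300,50): cv2.putText(c,str(150+i),(int(i*2.2),590),0,.4,(0,0,255))
for j in range(0,270,50): cv2.putText(c,str(j),(0,int(j*2.2)+5),0,.4,(0,0,255)); cv2.line(c,(0,int(j*2.2)),(20,int(j*2.2)),(0,0,255))
for i in range(0,300,50): cv2.line(c,(int(i*2.2),570),(int(i*2.2),594),(0,0,255))
cv2.imwrite("pics/w1c.png",c)
E
```

```text
(no output)
```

View pics/w1c.png

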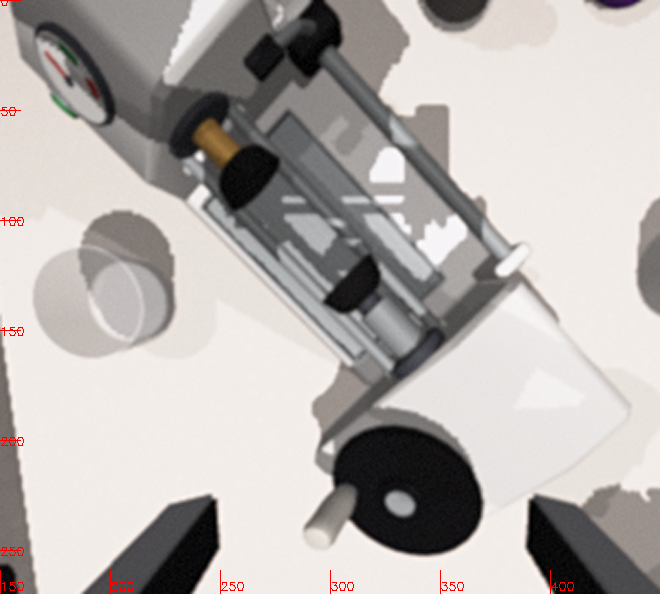

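```bash
python3 - <<'E'
import pickle
from h import *
p=pickle.load(open("W1.pkl","rb"))
h=atz(p,(267.5,82.5),.12);t=atz(p,(309,127),.12)
print(h,t,np.linalg.norm(h-t),np.degrees(np.arctan2(*(h-t)[[1,0]])))
# rod/base edges direction
for a,b,z in [((233,85),(308,165),.0),((303,18),(380,115),.128)]:
    A=atz(p,a,z);B=atz(p,b,z);print(A,B,np.degrees(np.arctan2(*(A-B)[[1,0]])))
for z in (.13,.15,.17): print(z,atz(p,(332,229),z))
print(atz(p,(207,133),.0))
E
```

```text
[ 0.53615725 -0.06971755  0.12      ] [ 0.59256376 -0.12825568  0.12      ] 0.08129211690288408 133.93758995101012
[ 0.45432848 -0.05494031  0.        ] [ 0.58597372 -0.19528872  0.        ] 133.1672910886462
[0.58581314 0.0058722  0.128     ] [ 0.69040248 -0.112094    0.128     ] 131.56033263177926
0.13 [ 0.62687482 -0.27670977  0.13      ]
0.15 [ 0.62592763 -0.26972808  0.15      ]
0.17 [ 0.62498045 -0.26274638  0.17      ]
[ 0.40095499 -0.13747751  0.        ]
```

send_rows:
  deltas: [14,7,30,0,0,0,1,14,7,30,0,0,0,1,14,7,30,0,0,0,1,0,0,0,0,0,-8.5,1,0,0,0,0,0,-8.5,1,0,0,0,0,0,-8.5,1,0,0,0,0,0,-8.5,1,0,0,0,0,0,-8.5,1,0,0,0,0,0,0,1,0,0,0,0,0,0,1]

```text
clock: 4.25
tcp_pos: [0.6232, -0.1403, 0.2425]
eef_rot: [0.391, 0.92, 0.0, -0.015]
wrist_force: [1.0, 0.1, -0.3]
opening: 0.995
```

```bash
python3 s2.py 2 head_lip tail_lip wheel_hub handle_grip; cat > grid.py <<'E'
import pickle,sys
from h import *
t,x0,y0,x1,y1,s=sys.argv[1],*map(int,sys.argv[2:6]),float(sys.argv[6])
p=pickle.load(open(f"W{t}.pkl","rb"))
im=p["image"][:,:,::-1]
c=cv2.resize(im[y0:y1,x0:x1],None,fx=s,fy=s,interpolation=cv2.INTER_CUBIC)
for i in range(-(-x0//20)*20,x1,20):
    u=int((i-x0)*s); cv2.line(c,(u,0),(u,8),(0,0,255)); cv2.putText(c,str(i),(u,20),0,.35,(0,0,255))
for j in range(-(-y0//20)*20,y1,20):
    v=int((j-y0)*s); cv2.line(c,(0,v),(8,v),(0,0,255)); cv2.putText(c,str(j),(10,v),0,.35,(0,0,255))
cv2.imwrite(f"pics/g{t}_{x0}_{y0}.png",c)
E
python3 grid.py 2 200 0 450 290 2.05
```

```text
[[0.72, -0.68, -0.14, 0.582], [0.694, 0.702, 0.16, -0.093], [-0.01, -0.212, 0.977, 0.425], [0.0, 0.0, 0.0, 1.0]]
head_lip [([301.0, 76.0], 0.58)]
tail_lip [([304.0, 194.0], 0.6)]
wheel_hub [([255.0, 275.0], 0.67)]
handle_grip [([179.0, 263.0], 0.45)]
4.5 [ 0.62340442 -0.14119625  0.24327787] [ 3.90769875e-01  9.20383310e-01 -1.14868761e-05 -1.39092572e-02] [-1.10941956 -0.696314    0.25608501] 0.999242566987984 [-3.99828185e-01  2.09764689e-01  1.52997030e+00  2.40175300e-05
  1.42967708e+00 -1.16761043e+00]
```

View pics/w2.png

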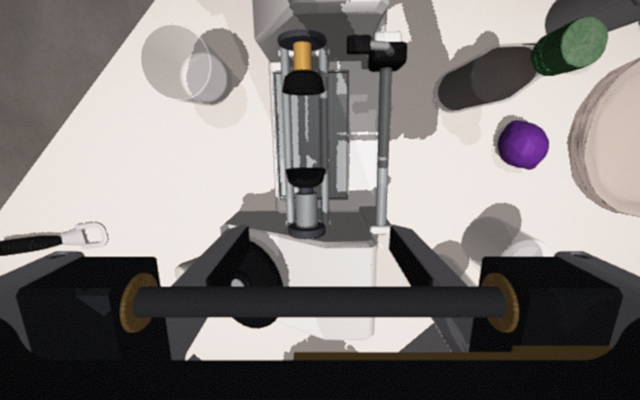

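View pics/g2_200_0.png

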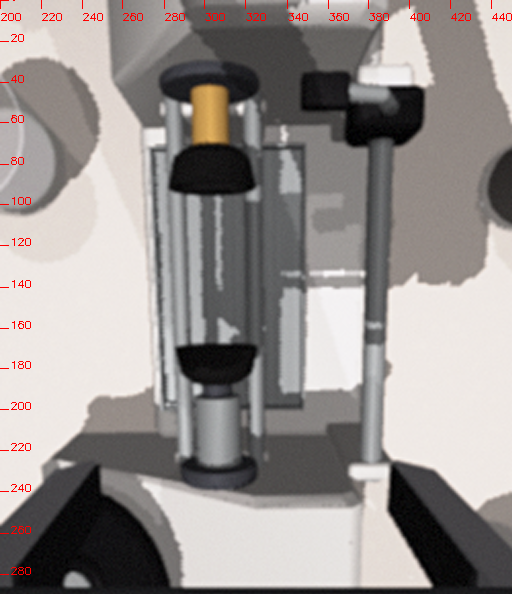

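```bash
python3 - <<'E'
import pickle
from h import *
p=pickle.load(open("W2.pkl","rb")); p1=pickle.load(open("W1.pkl","rb"))
h=atz(p,(303.7,91.5),.12);t=atz(p,(305.3,170.5),.12)
d=h-t
print(h,t,np.linalg.norm(d),np.degrees(np.arctan2(d[1],d[0])))
for a,b in [((282.5,91.5),(325,91.5)),((285.5,170.5),(325.3,170.5))]:
  print(np.linalg.norm(atz(p,a,.12)-atz(p,b,.12)))
for w,(a,b) in {"rodL":((284,60),(290,220)),"rodR":((323,60),(327,215)) }.items():
  A=atz(p,a,.095);B=atz(p,b,.095);D=A-B;print(w,A,B,np.degrees(np.arctan2(D[1],D[0])))
A=atz(p,(385,80),.128);B=atz(p,(379,220),.128);D=A-B;print("rail",A,np.degrees(np.arctan2(D[1],D[0])))
T=tri([(p,(237,283)),(p1,(332,229))]);print("hub cap",T, proj(p,T),proj(p1,T))
E
```

```text
[ 0.53453132 -0.07127203  0.12      ] [ 0.59089261 -0.12854138  0.12      ] 0.08035156090679042 134.54214286406273
0.04328268015852267
0.042923748958662286
rodL [ 0.49336172 -0.0608782   0.095     ] [ 0.61946684 -0.18788265  0.095     ] 134.79642123270537
rodR [ 0.52369582 -0.03177635  0.095     ] [ 0.64726635 -0.1521948   0.095     ] 135.74015979912346
rail [ 0.58596805 -0.00883747  0.128     ] 134.17219767304977
hub cap [ 0.62581934 -0.28129139  0.11856103] [238.35508917 283.5136797 ] [330.96232517 229.35589794]
```

send_rows:
  deltas: [-29,-37,5,0,0,0,1,-29,-37,5,0,0,0,1,-29,-37,5,0,0,0,1,-29,-37,5,0,0,0,1,0,0,0,-7.5,0,0,1,0,0,0,-7.5,0,0,1,0,0,0,-7.5,0,0,1,0,0,0,-7.5,0,0,1,0,0,0,0,0,0,1,0,0,0,0,0,0,1]

```text
clock: 5.5
tcp_pos: [0.5975, -0.3361, 0.2238]
eef_rot: [0.382, 0.886, 0.245, 0.095]
wrist_force: [0.2, -0.7, 0.2]
opening: 1.001
```

```bash
cat >> h.py <<'E'
psi=np.radians(134.5)
ysp=np.array([np.cos(psi),np.sin(psi),0]);xsp=np.array([np.sin(psi),-np.cos(psi),0])
zw=-.5*xsp+np.array([0,0,np.sqrt(.75)])
def report(tx=None,tz=None):
    o=ctrl.observe();Rm=R.from_quat(o["eef_rot"]).as_matrix()
    print("clk",o["clock"],"tcp",np.round(o["tcp_pos"],4),"x",np.round(Rm[:,0],3),"y",np.round(Rm[:,1],3),"z",np.round(Rm[:,2],3),"F",np.round(o["wrist_force"],1),"T",np.round(o["torque"],2),"op",round(o["opening"],3),"q",np.round(o["q"],2))
    if tx is not None:
        D=np.column_stack([tx,np.cross(tz,tx),tz]); print("rotvec to target deg",np.round(np.degrees(R.from_matrix(Rm.T@D).as_rotvec()),2))
    return o,Rm
E
python3 s2.py 3 wheel_hub handle_grip; python3 -c "
from h import *
report(ysp,-zw)"
```

```text
[[0.631, -0.586, -0.509, 0.488], [0.587, 0.789, -0.18, -0.352], [0.507, -0.186, 0.842, 0.381], [0.0, 0.0, 0.0, 1.0]]
wheel_hub [([323.0, 175.0], 0.62)]
handle_grip [([289.0, 151.0], 0.93)]
5.65 [ 0.59839696 -0.33488338  0.22414155] [0.38112708 0.88632968 0.24529424 0.09482923] [-0.79158114 -0.25588286  0.36418639] 1.000903276644083 [-0.88931063  0.29132172  1.53941502  0.53657905  1.40449775 -1.76419259]
clk 5.65 tcp [ 0.5984 -0.3349  0.2241] x [-0.691  0.722  0.019] y [0.629 0.589 0.507] z [ 0.355  0.363 -0.862] F [-0.8 -0.3  0.4] T [-0.11  0.1  -0.07] op 1.001 q [-0.89  0.29  1.54  0.54  1.4  -1.76]
rotvec to target deg [ 0.48 -0.56 -1.19]
```

View pics/w3.png

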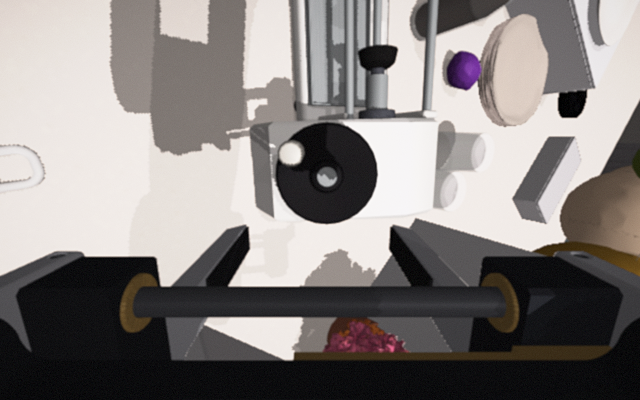

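```bash
python3 grid.py 3 240 90 460 250 3; python3 - <<'E'
import pickle
from h import *
p,p1,p2=[pickle.load(open(f"W{i}.pkl","rb")) for i in (3,1,2)]
T=tri([(p2,(237,283)),(p1,(332,229)),(p,(327,177))]);print("hub cap",T, proj(p2,T),proj(p1,T),proj(p,T))
H=tri([(p1,(295,245)),(p,(291,153))]);print("handle top",H,proj(p1,H),proj(p,H))
C=T+.026*zw; c=H-.022*zw; d=c-C
print(C,c,np.linalg.norm(d),d@zw)
E
```

```text
hub cap [ 0.62515917 -0.27391671  0.13479517] [237.99655255 285.96288885] [331.00931548 228.28112758] [325.83683074 175.76157443]
handle top [ 0.57244174 -0.2900947   0.15879289] [294.31120693 244.51114592] [291.40587508 154.37076961]
[ 0.61588692 -0.28302853  0.15731183] [ 0.58028749 -0.2823847   0.13974033] 0.03970505302444071 -0.0027473437118040686
```

View pics/g3_240_90.png

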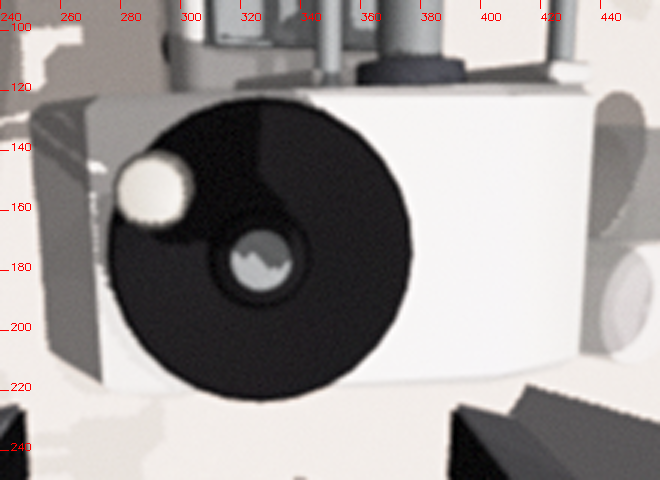

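```bash
cat > fit.py <<'E'
import pickle
from h import *
from scipy.optimize import least_squares
p,p1,p2=[pickle.load(open(f"W{i}.pkl","rb")) for i in (3,1,2)]
u=np.cross(ysp,zw)
def f(v):
    C=v[:3]; hd=C+.042*(np.cos(v[3])*u+np.sin(v[3])*ysp); cap=C-.026*zw; top=hd+.022*zw
    return np.concatenate([proj(p,cap)-(326,176.5),proj(p1,cap)-(332,229),(proj(p2,cap)-(237,284))*.5,proj(p,top)-(288.5,153),proj(p1,top)-(295,244.5)])
s=least_squares(f,[.616,-.283,.157,2.5]);v=s.x
print(v,np.degrees(v[3]),np.round(s.fun,1))
hd=v[:3]+.042*(np.cos(v[3])*u+np.sin(v[3])*ysp)
print("handle",hd)
pe=np.array([.5702,-.1061,0])
print("hub in peeler",(v[:3]-pe)@xsp,(v[:3]-pe)@ysp)
np.save("hub.npy",np.append(v,hd))
o,Rm=report(ysp,-zw)
tgt=hd-.015*zw
print("tgt",tgt,"tool delta mm",np.round(Rm.T@(tgt-o["tcp_pos"])*1000,1))
E
python3 fit.py
```

```text
[ 0.61742521 -0.28335271  0.15481161  2.42973872] 139.2137738823411 [-0.7  0.2 -0.  -1.1  1.2  1.   0.6  0.6 -1.9  0.2]
handle [ 0.57855217 -0.28308696  0.13891142]
hub in peeler -0.09055466843733473 -0.15952616472274903
clk 5.65 tcp [ 0.5984 -0.3349  0.2241] x [-0.691  0.722  0.019] y [0.629 0.589 0.507] z [ 0.355  0.363 -0.862] F [-0.8 -0.3  0.4] T [-0.11  0.1  -0.07] op 1.001 q [-0.89  0.29  1.54  0.54  1.4  -1.76]
rotvec to target deg [ 0.48 -0.56 -1.19]
tgt [ 0.58390155 -0.27783014  0.12592104] tool delta mm [ 49.4 -25.3 100.2]
```

send_rows:
  deltas: [25,-13,0,0.5,-0.6,-1.2,1,25,-13,10,0,0,0,1,0,0,30,0,0,0,1,0,0,15,0,0,0,1,0,0,0,0,0,0,1]

```text
clock: 6.15
tcp_pos: [0.5705, -0.2914, 0.1661]
eef_rot: [0.368, 0.894, 0.235, 0.102]
wrist_force: [0.8, -0.4, 0.6]
opening: 1.0
```

```bash
python3 s2.py 4; python3 -c "
from h import *
o,Rm=report(ysp,-zw); v=np.load('hub.npy'); tgt=v[4:]-.015*zw
print(np.round(Rm.T@(tgt-o['tcp_pos'])*1000,1))"
```

```text
[[0.61, -0.603, -0.514, 0.46], [0.619, 0.768, -0.167, -0.305], [0.495, -0.216, 0.842, 0.323], [0.0, 0.0, 0.0, 1.0]]
6.2 [ 0.57074689 -0.29209345  0.16703859] [0.36829155 0.89383139 0.23429625 0.10262578] [ 0.31603122 -0.06523843  0.24936357] 1.0042035061868575 [-0.87483089  0.23045081  1.71898559  0.54127595  1.27801095 -1.84641251]
clk 6.2 tcp [ 0.5707 -0.2921  0.167 ] x [-0.708  0.706 -0.011] y [0.61  0.619 0.494] z [ 0.356  0.343 -0.869] F [ 0.3 -0.1  0.2] T [-0.13  0.16 -0.01] op 1.004 q [-0.87  0.23  1.72  0.54  1.28 -1.85]
rotvec to target deg [-0.36  0.27  0.79]
[ 1.2 -3.5 45.3]
```

View pics/w4.png

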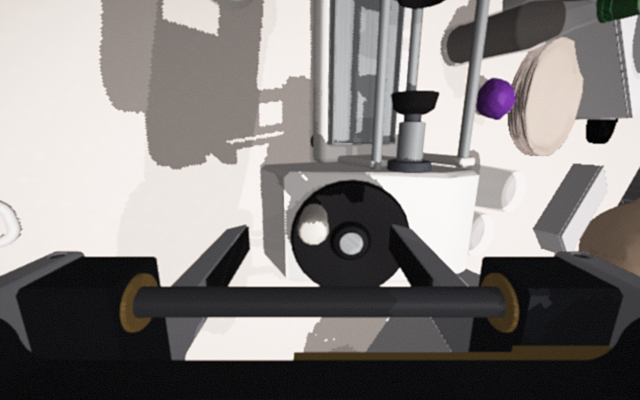

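send_rows:
  deltas: [1,-3,23,0,0,0.7,1,0,0,22,0,0,0,1,0,0,0,0,0,0,1]

```text
clock: 6.5
tcp_pos: [0.5876, -0.2803, 0.1304]
eef_rot: [0.372, 0.892, 0.233, 0.105]
wrist_force: [0.1, -0.0, 0.4]
opening: 1.0
```

```bash
python3 s2.py 5; python3 -c "
from h import *
o,Rm=report(ysp,-zw); v=np.load('hub.npy'); tgt=v[4:]-.015*zw
print(np.round(Rm.T@(tgt-o['tcp_pos'])*1000,1))"; python3 grid.py 5 220 140 440 300 3
```

```text
[[0.615, -0.595, -0.517, 0.476], [0.614, 0.773, -0.159, -0.292], [0.494, -0.22, 0.841, 0.287], [0.0, 0.0, 0.0, 1.0]]
6.55 [ 0.58807475 -0.28137346  0.13197476] [0.37233162 0.89231607 0.23229788 0.10573023] [-0.11726406 -0.70566365  0.13724162] 0.9983514452554414 [-0.84114219  0.28302913  1.72551301  0.55741446  1.20219891 -1.84507325]
clk 6.55 tcp [ 0.5881 -0.2814  0.132 ] x [-0.7    0.714 -0.016] y [0.615 0.615 0.493] z [ 0.362  0.336 -0.87 ] F [-0.1 -0.7  0.1] T [-0.13  0.1   0.  ] op 0.998 q [-0.84  0.28  1.73  0.56  1.2  -1.85]
rotvec to target deg [-0.44  0.8   0.42]
[ 5.5 -3.4  4.9]
```

View pics/g5_220_140.png

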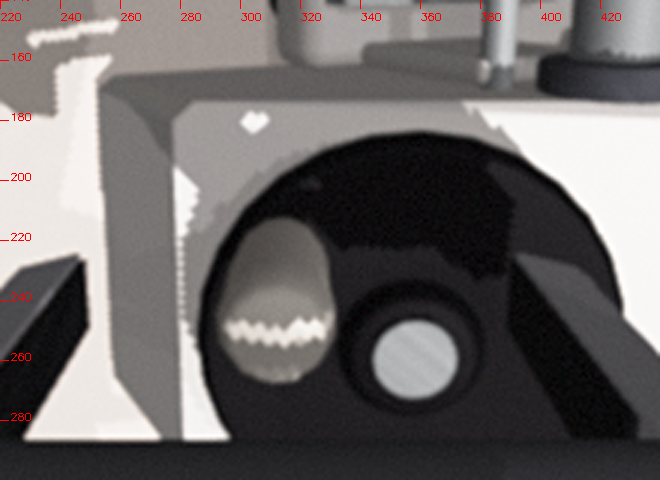

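send_rows:
  deltas: [5,-4,4,0,0.8,0,1,0,0,0,0,0,0,0,0,0,0,0,0,0,0,0,0,0,0,0,0,0,0,0,0,0,0,0,0]
  grip_force: 20

```text
clock: 7.05
tcp_pos: [0.5846, -0.2827, 0.1316]
eef_rot: [0.37, 0.893, 0.233, 0.103]
wrist_force: [-0.0, -0.6, 0.1]
opening: 0.695
```

```bash
python3 s2.py 6; python3 -c "
from h import *
o,Rm=report(ysp,-zw); v=np.load('hub.npy'); tgt=v[4:]-.015*zw
print(np.round(Rm.T@(tgt-o['tcp_pos'])*1000,1))"; python3 grid.py 6 220 140 440 300 3
```

```text
[[0.613, -0.6, -0.514, 0.474], [0.617, 0.77, -0.163, -0.295], [0.493, -0.218, 0.842, 0.289], [0.0, 0.0, 0.0, 1.0]]
7.1 [ 0.58461464 -0.28268489  0.13158101] [0.37021146 0.89332316 0.23315629 0.10273926] [-0.58145469  0.47296084 -0.37896507] 0.6516081928574408 [-0.84640115  0.28355433  1.72541216  0.55397213  1.21105545 -1.85159398]
clk 7.1 tcp [ 0.5846 -0.2827  0.1316] x [-0.705  0.709 -0.011] y [0.614 0.617 0.493] z [ 0.356  0.34  -0.87 ] F [-0.6  0.5 -0.4] T [-0.15  0.09  0.03] op 0.652 q [-0.85  0.28  1.73  0.55  1.21 -1.85]
rotvec to target deg [-0.48  0.39  0.58]
[ 4.  -0.2  6.3]
```

View pics/g6_220_140.png

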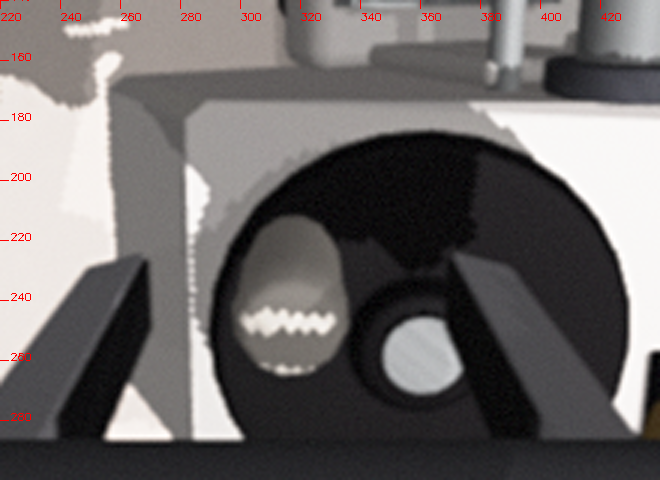

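send_rows:
  deltas: [5,0,6,0,0.4,0.5,0,0,0,0,0,0,0,0,0,0,0,0,0,0,0,0,0,0,0,0,0,0,0,0,0,0,0,0,0,0,0,0,0,0,0,0,0,0,0,0,0,0,0]

```text
clock: 7.8
tcp_pos: [0.5822, -0.2769, 0.1252]
eef_rot: [0.374, 0.892, 0.234, 0.097]
wrist_force: [-0.1, 0.3, -0.0]
opening: 0.23
```

```bash
python3 s2.py 7; python3 -c "
from h import *
o,Rm=report(ysp,-zw); v=np.load('hub.npy'); tgt=v[4:]-.015*zw
print(np.round(Rm.T@(tgt-o['tcp_pos'])*1000,1))"; python3 grid.py 7 220 140 440 300 3
```

```text
[[0.62, -0.599, -0.507, 0.473], [0.611, 0.774, -0.167, -0.29], [0.492, -0.206, 0.846, 0.283], [0.0, 0.0, 0.0, 1.0]]
7.85 [ 0.58222745 -0.27691353  0.12519575] [0.37366517 0.8921586  0.23435005 0.09750604] [-0.77746379 -0.63257217 -0.16326783] 0.23337294340425957 [-0.84202266  0.285115    1.73606922  0.55259882  1.20612643 -1.84358026]
clk 7.85 tcp [ 0.5822 -0.2769  0.1252] x [-0.702  0.712  0.001] y [0.621 0.611 0.491] z [ 0.349  0.345 -0.871] F [-0.8 -0.6 -0.2] T [-0.11  0.22  0.05] op 0.233 q [-0.84  0.29  1.74  0.55  1.21 -1.84]
rotvec to target deg [-0.59 -0.09  0.02]
[-1.8  0.8 -0.4]
```

View pics/g7_220_140.png

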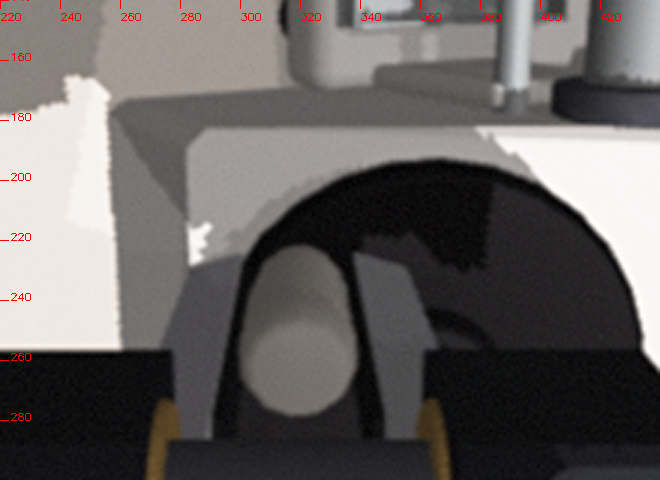

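send_rows:
  deltas: [-7.2,-5,0,0,0,0,0,-8.1,-3.4,0,0,0,0,0,-8.6,-1.7,0,0,0,0,0,-8.8,0.1,0,0,0,0,0]

```text
clock: 8.25
tcp_pos: [0.597, -0.3041, 0.1201]
eef_rot: [0.372, 0.893, 0.237, 0.093]
wrist_force: [-4.4, 1.3, 3.8]
opening: 0.23
```

```bash
cat > st.py <<'E'
from h import *
o,Rm=report(ysp,-zw); v=np.load('hub.npy'); u=np.cross(ysp,zw)
d=o['tcp_pos']+.015*zw-v[:3]
a=np.arctan2(d@ysp,d@u)
print("angle",np.degrees(a)%360,"r",np.hypot(d@ysp,d@u)*1000,"axial",d@zw*1000,"F tool",np.round(Rm.T@o["wrist_force"],1))
E
python3 st.py
```

```text
clk 8.25 tcp [ 0.597  -0.3041  0.1201] x [-0.706  0.708  0.011] y [0.62  0.611 0.492] z [ 0.342  0.355 -0.87 ] F [-4.4  1.3  3.8] T [0.44 0.52 0.41] op 0.23 q [-0.85  0.36  1.65  0.55  1.23 -1.85]
rotvec to target deg [-0.5  -0.78  0.07]
angle 180.644335779707 r 42.50794600972878 axial -0.4915037974237177 F tool [ 4.1 -0.1 -4.4]
```

send_rows:
  deltas: [-8.7,1.1,0,-0.5,-0.8,0,0,-8.3,2.9,0,0,0,0,0,-7.5,4.5,0,0,0,0,0,-6.4,6,0,0,0,0,0,-5,7.2,0,0,0,0,0]

```text
clock: 8.75
tcp_pos: [0.6343, -0.3152, 0.1308]
eef_rot: [0.372, 0.891, 0.242, 0.095]
wrist_force: [-7.9, 1.9, 3.9]
opening: 0.23
```

```bash
python3 st.py
```

```text
clk 8.75 tcp [ 0.6343 -0.3152  0.1308] x [-0.706  0.709  0.01 ] y [0.616 0.607 0.502] z [ 0.35   0.361 -0.865] F [-7.9  1.9  3.9] T [0.25 1.12 0.59] op 0.23 q [-0.83  0.42  1.55  0.56  1.25 -1.81]
rotvec to target deg [ 0.15 -0.69  0.04]
angle 238.84861143460813 r 40.40382637252526 axial -0.6170872889930133 F tool [ 7.  -1.7 -5.5]
```

send_rows:
  deltas: [0,0,0,0,0,0,0.6,0,0,0,0,0,0,0.6,0,0,0,0,0,0,0.6,0,0,0,0,0,0,0.6,0,0,-20,0,0,0,0.8,0,0,-30,0,0,0,1,0,0,-40,0,0,0,1,0,0,-30,7.5,0,0,1,0,0,-10,7.5,0,0,1,0,0,0,7.5,0,0,1,0,0,0,7.5,0,0,1,0,0,0,0,0,0,1]

```text
clock: 9.95
tcp_pos: [0.5849, -0.371, 0.2592]
eef_rot: [0.389, 0.921, -0.008, -0.001]
wrist_force: [-0.3, -0.5, 0.0]
opening: 0.999
```

```bash
python3 s2.py 8; python3 -c "
from h import *
o,Rm=report(ysp,np.array([0,0,-1.]))"
```

```text
[[0.717, -0.679, -0.158, 0.54], [0.697, 0.694, 0.183, -0.32], [-0.014, -0.242, 0.97, 0.44], [0.0, 0.0, 0.0, 1.0]]
10.0 [ 0.58418    -0.37201829  0.25906592] [ 3.90137350e-01  9.20729504e-01 -7.01500404e-03 -9.04234212e-04] [ 0.2573228  -0.46460702  0.50867124] 0.998907420339079 [-0.72467736  0.30644815  1.38588017 -0.01398403  1.44652551 -1.49217661]
clk 10.0 tcp [ 0.5842 -0.372   0.2591] x [-0.696  0.718 -0.004] y [ 0.718  0.695 -0.014] z [-0.007 -0.012 -1.   ] F [ 0.3 -0.5  0.5] T [ 0.04 -0.02 -0.  ] op 0.999 q [-0.72  0.31  1.39 -0.01  1.45 -1.49]
rotvec to target deg [-0.78  0.22 -0.43]
```

View pics/w8.png

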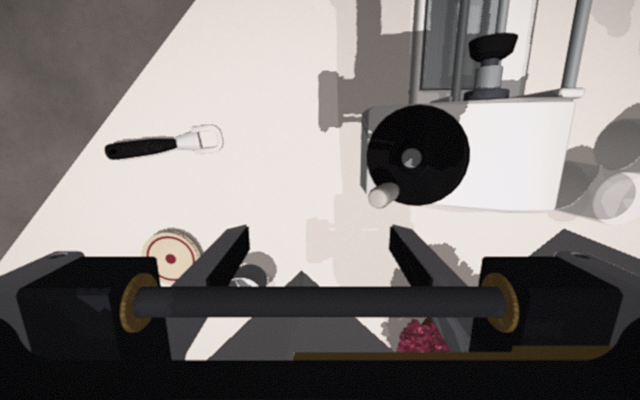

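send_rows:
  deltas: [31,32,0,-0.8,0.2,-0.4,1,31,32,0,0,0,0,1,31,32,0,0,0,0,1,31,32,0,0,0,0,1,31,32,0,0,0,0,1,31,32,0,0,0,0,1,31,32,0,0,0,0,1,31,32,0,0,0,0,1,31,32,0,0,0,0,1,31,32,0,0,0,0,1,31,32,0,0,0,0,1,31,32,0,0,0,0,1,31,32,0,0,0,0,1,0,0,0,0,0,0,1,0,0,0,0,0,0,1]

```text
clock: 11.5
tcp_pos: [0.6003, 0.2098, 0.2658]
eef_rot: [0.403, 0.915, 0.018, -0.006]
wrist_force: [0.5, -0.2, -0.4]
opening: 1.001
```

```bash
python3 s2.py 9 lemon_center; python3 -c "
from h import *
o,Rm=report(ysp,np.array([0,0,-1.]))"
```

```text
[[0.738, -0.655, -0.165, 0.555], [0.675, 0.725, 0.138, 0.253], [0.029, -0.213, 0.977, 0.448], [0.0, 0.0, 0.0, 1.0]]
lemon_center [([346.0, 322.0], 0.75), ([315.0, 137.0], 0.73)]
11.6 [0.60043403 0.20893751 0.26590131] [ 0.40384922  0.91463362  0.01790505 -0.00552713] [-0.38163587 -1.04233074  1.16926084] 1.0050152673906296 [ 0.14057426  0.15892054  1.54708794  0.03663124  1.42615057 -0.60373557]
clk 11.6 tcp [0.6004 0.2089 0.2659] x [-0.674  0.739  0.025] y [0.739 0.673 0.028] z [ 0.004  0.037 -0.999] F [-0.4 -1.   1.2] T [ 0.   -0.04 -0.  ] op 1.005 q [ 0.14  0.16  1.55  0.04  1.43 -0.6 ]
rotvec to target deg [ 1.65 -1.38 -2.15]
```

View pics/w9.png

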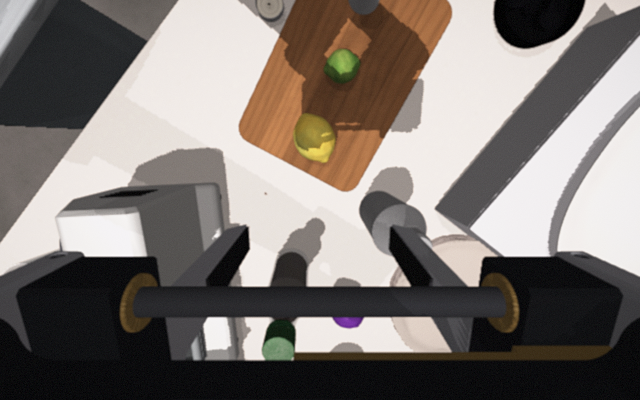

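```bash
python3 grid.py 9 270 90 370 180 7; cat > lem.py <<'E'
import pickle,sys
from h import *
p=pickle.load(open(f"W{sys.argv[1]}.pkl","rb"))
im=p["image"];hsv=cv2.cvtColor(im,cv2.COLOR_RGB2HSV)
m=cv2.inRange(hsv,(22,110,50),(36,255,255))
n,l,s,c=cv2.connectedComponentsWithStats(m)
i=1+np.argmax(s[1:,4]);mm=(l==i).astype(np.uint8)
cs,_=cv2.findContours(mm,cv2.RETR_EXTERNAL,cv2.CHAIN_APPROX_NONE)
hull=cv2.convexHull(max(cs,key=len))
print(s[i],c[i],cv2.minAreaRect(hull))
ctr=c[i]
M=cv2.moments(hull); ctr=np.array([M["m10"]/M["m00"],M["m01"]/M["m00"]])
C=atz(p,ctr,.046)
q=np.array([atz(p,x[0],.046)[:2] for x in max(cs,key=len)])
q=np.array([atz(p,x[0],.046)[:2]*1000 for x in hull]).astype(np.float32)
r=cv2.minAreaRect(q);print("ctr",ctr,C,"rect",r)
e=cv2.fitEllipse(q) if len(q)>5 else None;print(e)
for a in range(0,180,10):
    d=np.array([np.cos(np.radians(a)),np.sin(np.radians(a))]);w=q@d;print(a,round(float(np.ptp(w)),1),end=" | ")
E
python3 lem.py 9
```

```text
[ 294  114   41   49 1503] [313.83100466 137.68995343] ((314.2000427246094, 137.6000213623047), (42.93250274658203, 42.0380744934082), 26.56505012512207)
ctr [313.90872211 137.7695515 ] [0.55621277 0.2586981  0.046     ] rect ((556.7189331054688, 258.83892822265625), (59.12474822998047, 57.165924072265625), 15.909858703613281)
((556.8492431640625, 257.9658203125), (53.95686340332031, 68.37193298339844), 66.72698974609375)
0 66.6 | 10 62.2 | 20 58.7 | 30 57.5 | 40 56.0 | 50 55.9 | 60 55.4 | 70 55.0 | 80 55.4 | 90 56.6 | 100 57.1 | 110 57.9 | 120 59.6 | 130 64.1 | 140 68.0 | 150 70.2 | 160 71.0 | 170 69.7 |
```

View pics/g9_270_90.png

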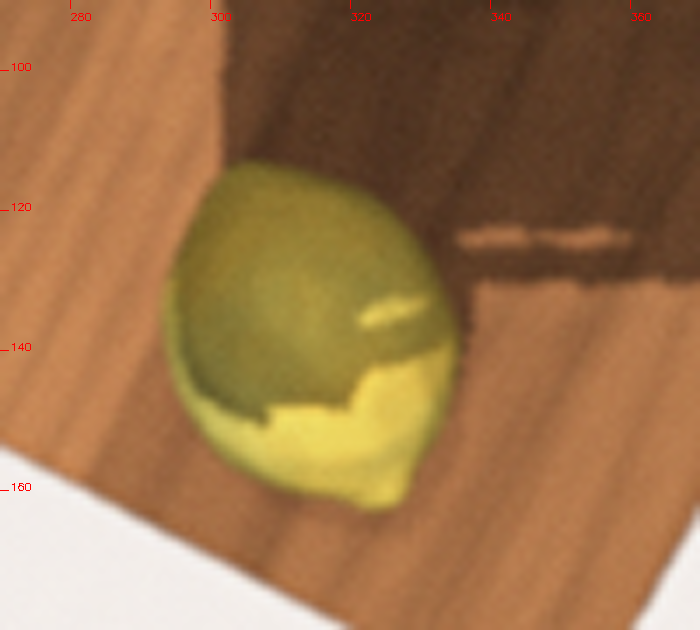

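send_rows:
  deltas: [33,0,20,1.6,-1.4,0,0.8,33,0,20,0,0,0,0.8,0,0,20,0,0,-8.5,0.8,0,0,20,0,0,-8.5,0.8,0,0,20,0,0,-8.5,0.8,0,0,0,0,0,0,0.8]

```text
clock: 12.2
tcp_pos: [0.5575, 0.2494, 0.1646]
eef_rot: [0.195, 0.981, 0.001, 0.0]
wrist_force: [1.0, 0.4, -0.2]
opening: 0.801
```

```bash
python3 s2.py 10; python3 lem.py 10; cat > lt.py <<'E'
from h import *
a=np.radians(158);ax=np.array([np.cos(a),np.sin(a),0])
o,Rm=report(ax,np.array([0,0,-1.]))
print("delta",np.round(Rm.T@(np.array([.5563,.2588,.029])-o["tcp_pos"])*1000,1))
E
python3 lt.py
```

```text
[[0.383, -0.897, -0.222, 0.495], [0.924, 0.372, 0.088, 0.275], [0.003, -0.238, 0.971, 0.346], [0.0, 0.0, 0.0, 1.0]]
12.25 [0.55862789 0.24960809 0.16652558] [0.19638154 0.9805243  0.00183912 0.00173611] [-0.17193267 -0.37809115  0.03551922] 0.8006997679367497 [ 0.23424579  0.19093105  1.69476545  0.00198759  1.25120364 -0.94183684]
[ 300  159   51   67 2444] [325.51677578 192.26104746] ((325.8800354003906, 192.16001892089844), (53.20000076293945, 55.599998474121094), 36.869895935058594)
ctr [325.48892569 192.26323053] [0.55656128 0.25826111 0.046     ] rect ((557.5107421875, 258.3905029296875), (58.73444747924805, 60.44194793701172), 29.310222625732422)
((557.5498046875, 257.8743896484375), (54.27892303466797, 69.68344116210938), 69.79071044921875)
0 68.8 | 10 64.0 | 20 60.8 | 30 58.6 | 40 57.7 | 50 56.7 | 60 55.5 | 70 54.4 | 80 55.5 | 90 57.1 | 100 58.3 | 110 59.0 | 120 60.7 | 130 65.1 | 140 69.1 | 150 72.1 | 160 73.0 | 170 72.0 | clk 12.25 tcp [0.5586 0.2496 0.1665] x [-0.923  0.385 -0.003] y [0.385 0.923 0.004] z [ 0.004  0.003 -1.   ] F [-0.2 -0.4  0. ] T [ 0.02 -0.08  0.02] op 0.801 q [ 0.23  0.19  1.69  0.    1.25 -0.94]
rotvec to target deg [ 0.24  0.16 -0.65]
delta [  6.1   7.  137.5]
```

View pics/w10.png

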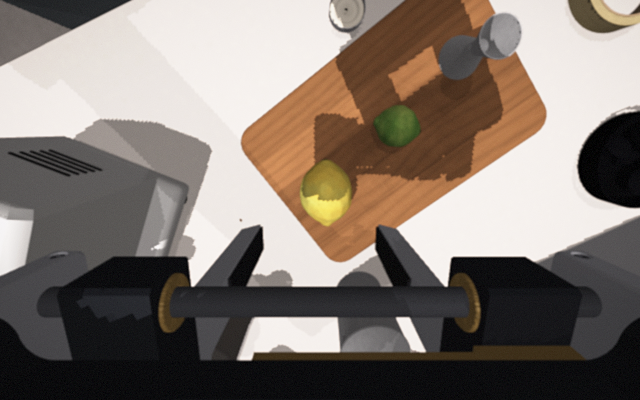

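send_rows:
  deltas: [6,7,20,0,0,-1.5,0.8,0,0,40,0,0,0,0.8,0,0,35,0,0,0,0.8,0,0,20,0,0,0,0.8,0,0,0,0,0,0,0.8,0,0,0,0,0,0,0.8]

```text
clock: 12.85
tcp_pos: [0.5667, 0.2555, 0.0602]
eef_rot: [0.197, 0.98, 0.007, 0.01]
wrist_force: [1.1, -0.1, 0.7]
opening: 0.799
```

```bash
python3 s2.py 11;python3 lt.py
```

```text
[[0.385, -0.891, -0.241, 0.501], [0.923, 0.376, 0.082, 0.28], [0.017, -0.254, 0.967, 0.24], [0.0, 0.0, 0.0, 1.0]]
12.9 [0.5667953  0.25556646 0.06045849] [0.19635702 0.98045907 0.0066125  0.01001019] [ 0.3902355  -0.61152942 -0.43238979] 0.799122401775564 [ 0.23989156  0.33158342  1.73755928  0.00403315  1.04871479 -0.93756328]
clk 12.9 tcp [0.5668 0.2556 0.0605] x [-0.923  0.385 -0.017] y [0.385 0.923 0.017] z [ 0.022  0.009 -1.   ] F [ 0.4 -0.6 -0.4] T [ 0.04 -0.08  0.01] op 0.799 q [ 0.24  0.33  1.74  0.    1.05 -0.94]
rotvec to target deg [ 0.96  0.98 -0.65]
delta [11.5 -1.6 31.2]
```

View pics/w11.png

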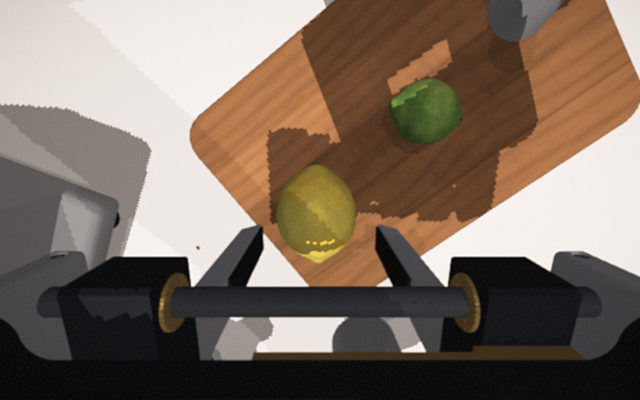

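send_rows:
  deltas: [11,-1,0,1,1,-1,0.8,0,0,14,0,0,0,0.8,0,0,14,0,0,0,0.8,0,0,0,0,0,0,0.8]

```text
clock: 13.3
tcp_pos: [0.5586, 0.2599, 0.0354]
eef_rot: [0.188, 0.982, 0.001, 0.003]
wrist_force: [-0.2, 0.2, -0.2]
opening: 0.802
```

```bash
python3 lt.py
```

```text
clk 13.3 tcp [0.5586 0.2599 0.0354] x [-0.929  0.369 -0.005] y [0.369 0.929 0.003] z [ 0.006  0.001 -1.   ] F [-0.2  0.2 -0.2] T [ 0.05 -0.    0.05] op 0.802 q [ 0.25  0.37  1.74 -0.    1.02 -0.94]
rotvec to target deg [0.17 0.29 0.33]
delta [ 1.8 -1.9  6.4]
```

send_rows:
  deltas: [2,-2,6,0,0,0,0.8,0,0,0,0,0,0,0.4,0,0,0,0,0,0,0.4,0,0,0,0,0,0,0.4,0,0,0,0,0,0,0.4,0,0,0,0,0,0,0.4,0,0,0,0,0,0,0.4]
  grip_force: 18

```text
clock: 14.0
tcp_pos: [0.5555, 0.2586, 0.0283]
eef_rot: [0.188, 0.982, 0.001, 0.002]
wrist_force: [0.5, 0.2, -0.5]
opening: 0.572
```

```bash
python3 s2.py 12;python3 lt.py
```

```text
[[0.369, -0.901, -0.226, 0.492], [0.929, 0.359, 0.087, 0.283], [0.003, -0.242, 0.97, 0.209], [0.0, 0.0, 0.0, 1.0]]
14.05 [0.55554482 0.25860862 0.02828842] [1.88100943e-01 9.82146762e-01 7.89191321e-04 2.26940853e-03] [-0.1835753  -0.43326161 -0.7464167 ] 0.5676223363621244 [ 2.51107470e-01  3.72261481e-01  1.75406506e+00 -5.98309161e-04
  1.01048756e+00 -9.40914561e-01]
clk 14.05 tcp [0.5555 0.2586 0.0283] x [-0.929  0.369 -0.004] y [0.369 0.929 0.002] z [ 0.005  0.001 -1.   ] F [-0.2 -0.4 -0.7] T [ 0.12 -0.02  0.02] op 0.568 q [ 0.25  0.37  1.75 -0.    1.01 -0.94]
rotvec to target deg [0.14 0.24 0.32]
delta [-0.6  0.5 -0.7]
```

View pics/w12.png

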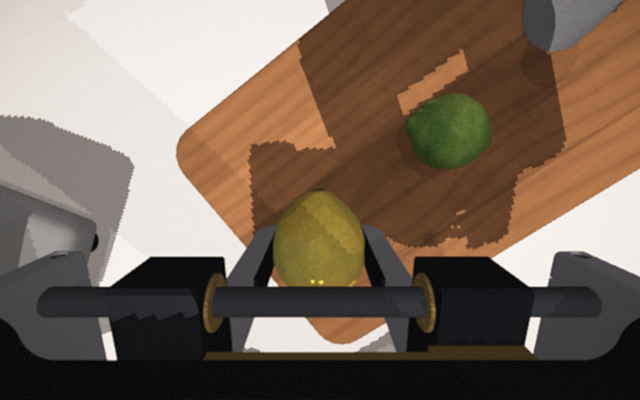

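send_rows:
  deltas: [0,0,-15,0,0,0,0.4,0,0,-40,0,0,0,0.4,0,0,-45,0,0,8,0.4,0,0,-45,0,0,8,0.4,0,0,-45,0,0,8,0.4,0,0,-42,0,0,0,0.4,0,0,0,0,0,0,0.4]

```text
clock: 14.75
tcp_pos: [0.5534, 0.2583, 0.2752]
eef_rot: [0.396, 0.918, 0.002, 0.003]
wrist_force: [0.2, -0.2, 0.7]
opening: 0.566
```

```bash
python3 s2.py 13; cat > sp.py <<'E'
from h import *
S=np.array([.548,-.0833,.12])
o,Rm=report(ysp,np.array([0,0,-1.]))
d=o["tcp_pos"]-S; print("spindle-frame tcp",np.round([d@xsp*1000,d@ysp*1000,d[2]*1000],1))
T=S-.029*ysp;T[2]=.103
print("delta",np.round(Rm.T@(T-o["tcp_pos"])*1000,1))
E
python3 sp.py
```

```text
[[0.728, -0.665, -0.17, 0.507], [0.686, 0.707, 0.171, 0.308], [0.006, -0.241, 0.97, 0.456], [0.0, 0.0, 0.0, 1.0]]
14.8 [0.55219121 0.25792138 0.27191702] [3.96353425e-01 9.18097720e-01 2.28532836e-04 6.97864618e-04] [-0.45666509  0.23664038 -1.86085279] 0.5698644084226306 [ 2.51380914e-01  1.02904086e-01  1.59744262e+00 -4.97434298e-04
  1.43986258e+00 -5.04267488e-01]
clk 14.8 tcp [0.5522 0.2579 0.2719] x [-0.686  0.728 -0.001] y [0.728 0.686 0.001] z [ 0.001 -0.    -1.   ] F [-0.5  0.2 -1.9] T [ 0.02 -0.05 -0.04] op 0.57 q [ 0.25  0.1   1.6  -0.    1.44 -0.5 ]
rotvec to target deg [ 0.06  0.06 -1.2 ]
spindle-frame tcp [242.2 240.4 151.9]
delta [-274.3 -236.6  169. ]
```

View pics/w13.png

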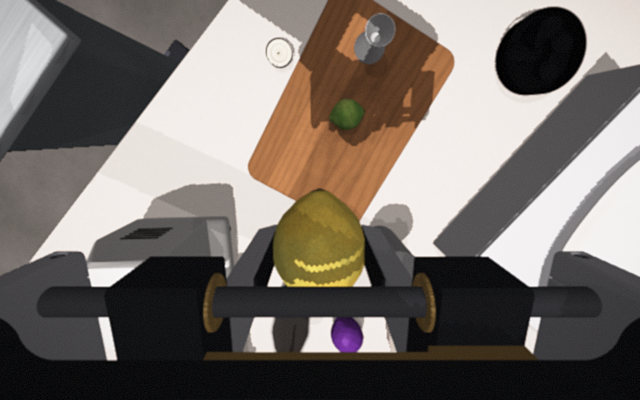

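send_rows:
  deltas: [-20,-18,0,0,0,-1.2,0.4,-31,-28,0,0,0,0,0.4,-31,-28,0,0,0,0,0.4,-31,-28,0,0,0,0,0.4,-31,-28,0,0,0,0,0.4,-31,-28,0,0,0,0,0.4,-31,-28,0,0,0,0,0.4,-31,-28,0,0,0,0,0.4,-31,-28,0,0,0,0,0.4,0,0,0,0,0,0,0.4,0,0,0,0,0,0,0.4]

```text
clock: 15.9
tcp_pos: [0.5585, -0.114, 0.2571]
eef_rot: [0.384, 0.923, -0.002, -0.012]
wrist_force: [-0.2, 0.5, -0.9]
opening: 0.567
```

```bash
python3 s2.py 14; python3 sp.py
```

```text
[[0.709, -0.69, -0.146, 0.516], [0.705, 0.69, 0.163, -0.067], [-0.012, -0.218, 0.976, 0.439], [0.0, 0.0, 0.0, 1.0]]
15.95 [ 0.55842371 -0.11373041  0.25691494] [ 0.38367178  0.92339245 -0.00211935 -0.0117414 ] [ 0.05465166 -0.22240756 -1.00630773] 0.57085695925821 [-0.39763778  0.03463348  1.69653203 -0.00436941  1.4338955  -1.18018965]
clk 15.95 tcp [ 0.5584 -0.1137  0.2569] x [-0.705  0.709  0.02 ] y [ 0.709  0.706 -0.013] z [-0.023  0.005 -1.   ] F [ 0.1 -0.2 -1. ] T [-0.01 -0.01  0.06] op 0.571 q [-0.4   0.03  1.7  -0.    1.43 -1.18]
rotvec to target deg [-0.74 -1.15  0.37]
spindle-frame tcp [-13.9 -29.  136.9]
delta [ -3.2  15.9 153.7]
```

View pics/w14.png

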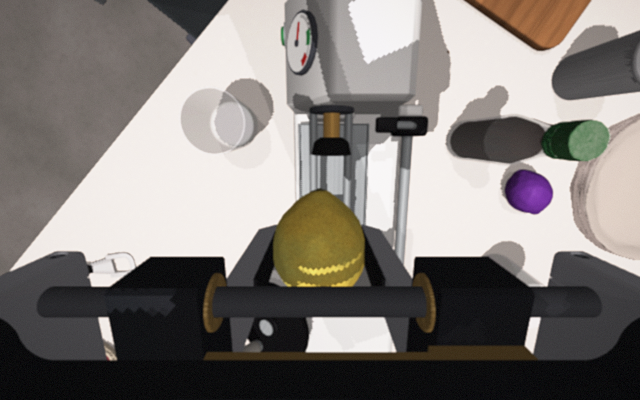

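```bash
python3 grid.py 14 270 90 370 200 6; python3 -c "
import pickle
from h import *
p=pickle.load(open('W14.pkl','rb'));print(atz(p,(331,151),.12),proj(p,np.array([.5352,-.0705,.12])))"
```

```text
[ 0.53210933 -0.06949242  0.12      ] [332.30640704 153.63997461]
```

View pics/g14_270_90.png

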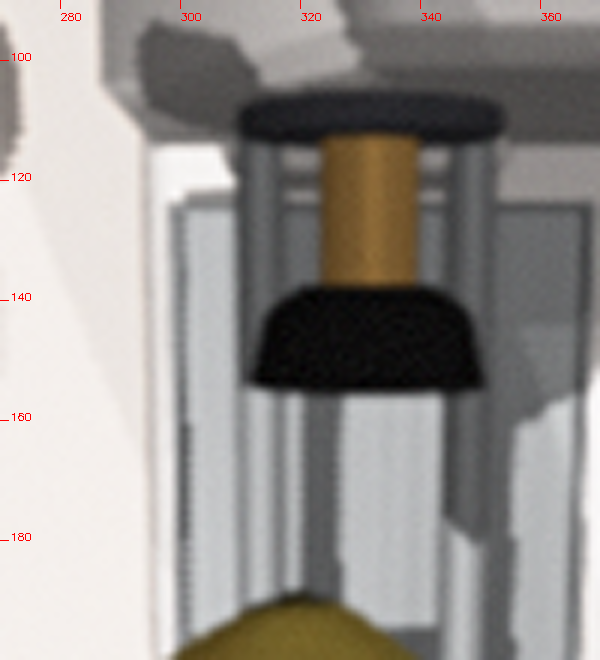

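send_rows:
  deltas: [0,14,20,-0.7,-1.1,0.4,0.4,0,0,35,0,0,0,0.4,0,0,30,0,0,0,0.4,0,0,0,0,0,0,0.4,0,0,0,0,0,0,0.4]

```text
clock: 16.45
tcp_pos: [0.5681, -0.0965, 0.1698]
eef_rot: [0.383, 0.924, 0.0, -0.0]
wrist_force: [-0.3, -0.5, -0.7]
opening: 0.567
```

```bash
python3 s2.py 15; python3 sp.py; python3 -c "
import pickle
from h import *
p=pickle.load(open('W15.pkl','rb'));print(proj(p,np.array([.5352,-.0705,.12])))"; python3 grid.py 15 220 60 430 300 2.5
```

```text
[[0.708, -0.686, -0.169, 0.521], [0.707, 0.688, 0.167, -0.048], [0.002, -0.237, 0.971, 0.351], [0.0, 0.0, 0.0, 1.0]]
16.5 [ 0.56791798 -0.09649372  0.16964445] [ 3.83153901e-01  9.23684361e-01  4.28694225e-04 -3.23996216e-04] [ 0.64003476  0.71055945 -0.99711734] 0.5697437925385009 [-3.65467663e-01  1.09016235e-01  1.78055481e+00  9.21265262e-04
  1.25264569e+00 -1.15013559e+00]
clk 16.5 tcp [ 0.5679 -0.0965  0.1696] x [-0.706  0.708  0.001] y [0.708 0.706 0.001] z [-0.     0.001 -1.   ] F [ 0.6  0.7 -1. ] T [ 0.09 -0.08 -0.02] op 0.57 q [-0.37  0.11  1.78  0.    1.25 -1.15]
rotvec to target deg [ 0.03 -0.05  0.44]
spindle-frame tcp [  5.  -23.4  49.6]
delta [-5.7 -5.  66.6]
[311.7277393  164.99266814]
```

View pics/g15_220_60.png

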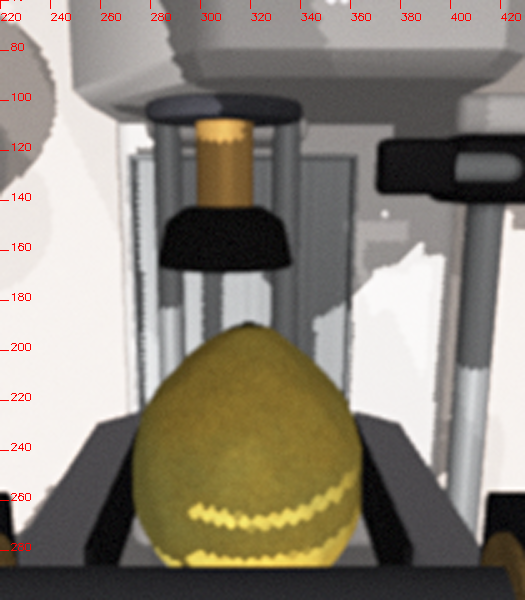

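send_rows:
  deltas: [-6,-5.5,15,0,0,0.4,0.4,0,0,15,0,0,0,0.4,0,0,5,0,0,0,0.4,0,0,0,0,0,0,0.4]

```text
clock: 16.9
tcp_pos: [0.5706, -0.1057, 0.1358]
eef_rot: [0.386, 0.922, 0.0, 0.003]
wrist_force: [-0.7, 0.6, -0.7]
opening: 0.566
```

```bash
python3 s2.py 16; python3 sp.py; python3 grid.py 16 220 60 430 300 2.5
```

```text
[[0.713, -0.68, -0.173, 0.523], [0.702, 0.692, 0.17, -0.057], [0.004, -0.243, 0.97, 0.316], [0.0, 0.0, 0.0, 1.0]]
16.95 [ 0.57062474 -0.10577035  0.1361179 ] [3.86359832e-01 9.22342867e-01 4.55110000e-04 3.08372342e-03] [-0.4098505   0.32765035 -1.76076886] 0.5672001652537857 [-3.78933590e-01  1.52508956e-01  1.79793553e+00  8.64131213e-04
  1.18496566e+00 -1.15668520e+00]
clk 16.95 tcp [ 0.5706 -0.1058  0.1361] x [-0.701  0.713 -0.005] y [0.713 0.701 0.003] z [ 0.006 -0.002 -1.   ] F [-0.4  0.3 -1.8] T [-0.02 -0.06  0.  ] op 0.567 q [-0.38  0.15  1.8   0.    1.18 -1.16]
rotvec to target deg [0.18 0.31 0.04]
spindle-frame tcp [  0.4 -31.9  16.1]
delta [ 3.1 -0.5 33.1]
```

View pics/g16_220_60.png

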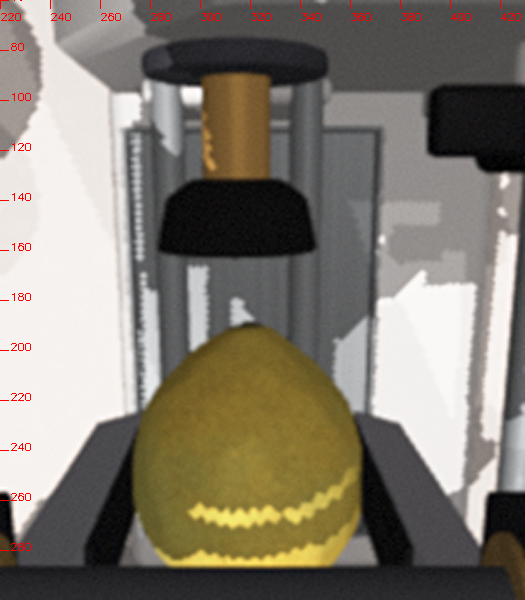

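send_rows:
  deltas: [3,-2,10,0,0.3,0,0.4,0,0,10,0,0,0,0.4,0,0,7,0,0,0,0.4,0,0,0,0,0,0,0.4]

```text
clock: 17.35
tcp_pos: [0.5673, -0.1052, 0.1075]
eef_rot: [0.386, 0.922, 0.002, 0.001]
wrist_force: [-0.0, 0.1, -1.3]
opening: 0.572
```

```bash
python3 sp.py
```

```text
clk 17.35 tcp [ 0.5673 -0.1052  0.1075] x [-0.701  0.713 -0.001] y [0.713 0.701 0.004] z [ 0.003  0.002 -1.   ] F [-0.   0.1 -1.3] T [-0.02 -0.02 -0.01] op 0.572 q [-0.38  0.18  1.82  0.    1.14 -1.16]
rotvec to target deg [0.21 0.04 0.03]
spindle-frame tcp [ -1.6 -29.1 -12.5]
delta [0.1 1.6 4.5]
```

send_rows:
  deltas: [0,0,3,0,0,0,0.4,0,0,0,0,0,0,0.4]

```text
clock: 17.55
tcp_pos: [0.5673, -0.1051, 0.104]
eef_rot: [0.386, 0.922, 0.002, 0.001]
wrist_force: [0.5, 0.2, -0.1]
opening: 0.566
```

```bash
python3 sp.py
```

```text
clk 17.55 tcp [ 0.5673 -0.1051  0.104 ] x [-0.701  0.713 -0.   ] y [0.713 0.701 0.004] z [ 0.003  0.002 -1.   ] F [ 0.5  0.2 -0.1] T [-0.    0.02  0.  ] op 0.566 q [-0.38  0.19  1.82  0.    1.13 -1.16]
rotvec to target deg [0.21 0.03 0.03]
spindle-frame tcp [ -1.5 -29.1 -16. ]
delta [0.1 1.5 1. ]
```

send_rows:
  deltas: [0,0,1.5,0,0,0,0.4,0,0,0,0,0,0,0.4]

```text
clock: 17.75
tcp_pos: [0.5679, -0.1055, 0.1035]
eef_rot: [0.386, 0.922, 0.001, 0.002]
wrist_force: [-1.3, -0.0, -0.5]
opening: 0.569
```

```bash
python3 s2.py 17; python3 sp.py
```

```text
[[0.712, -0.68, -0.172, 0.52], [0.702, 0.692, 0.168, -0.057], [0.005, -0.24, 0.971, 0.284], [0.0, 0.0, 0.0, 1.0]]
17.8 [ 0.5679519  -0.1055185   0.10349948] [0.38638755 0.92233361 0.0014491  0.0018102 ] [ 0.25450059 -0.49458516 -0.69643017] 0.5663030986805156 [-0.38127477  0.18940386  1.82158196  0.00314687  1.12694403 -1.1599915 ]
clk 17.8 tcp [ 0.568  -0.1055  0.1035] x [-0.701  0.713 -0.002] y [0.713 0.701 0.004] z [ 0.004  0.001 -1.   ] F [ 0.3 -0.5 -0.7] T [-0.01  0.04  0.02] op 0.566 q [-0.38  0.19  1.82  0.    1.13 -1.16]
rotvec to target deg [0.23 0.13 0.04]
spindle-frame tcp [ -1.3 -29.8 -16.5]
delta [0.8 1.3 0.5]
```

View pics/w17.png

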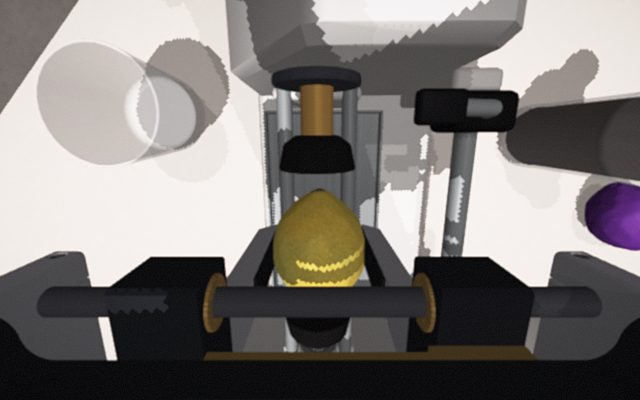

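send_rows:
  deltas: [0,0,1,0,0,0,0.57,0,0,0,0,0,0,0.62,0,0,0,0,0,0,0.7,0,0,0,0,0,0,0.8,0,0,0,0,0,0,0.8,0,0,0,0,0,0,0.8,0,0,0,0,0,0,0.8]

```text
clock: 18.5
tcp_pos: [0.5687, -0.1056, 0.1032]
eef_rot: [0.386, 0.922, 0.002, 0.003]
wrist_force: [0.3, 0.2, -0.4]
opening: 0.801
```

```bash
python3 s2.py 18; python3 sp.py
```

```text
[[0.713, -0.68, -0.174, 0.521], [0.702, 0.692, 0.168, -0.057], [0.006, -0.242, 0.97, 0.284], [0.0, 0.0, 0.0, 1.0]]
18.55 [ 0.56871272 -0.10555877  0.10319956] [0.38640936 0.92232147 0.00168299 0.00284366] [0.60061499 1.29475209 0.47741849] 0.8000685809585972 [-0.38105601  0.19016974  1.82131448  0.00363236  1.12437156 -1.15993585]
clk 18.55 tcp [ 0.5687 -0.1056  0.1032] x [-0.701  0.713 -0.004] y [0.713 0.701 0.005] z [ 0.007  0.001 -1.   ] F [0.6 1.3 0.5] T [ 0.02 -0.04 -0.01] op 0.8 q [-0.38  0.19  1.82  0.    1.12 -1.16]
rotvec to target deg [0.3  0.23 0.04]
spindle-frame tcp [ -0.8 -30.4 -16.8]
delta [1.4 0.8 0.2]
```

View pics/w18.png

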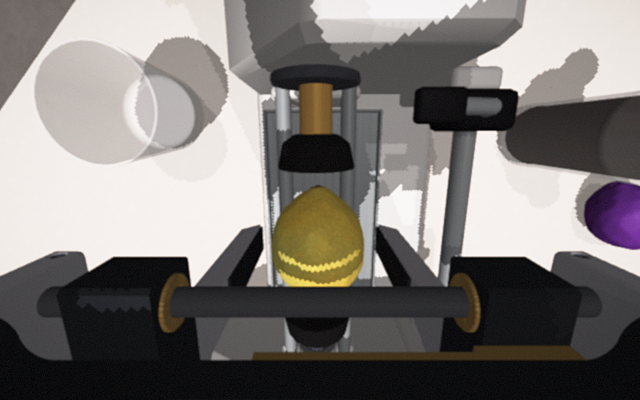

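send_rows:
  deltas: [0,0,-20,0,0,0,0.8,0,0,-40,0,0,0,0.8,0,0,-45,0,0,0,0.8,-20,0,-40,0,0,0,0.8,-30,0,-10,0,0,0,0.8,-10,0,0,0,0,0,0.8,0,0,0,0,0,0,0.8]

```text
clock: 19.25
tcp_pos: [0.6092, -0.1485, 0.2616]
eef_rot: [0.386, 0.922, 0.002, 0.0]
wrist_force: [-0.5, -0.0, -1.5]
opening: 0.801
```

```bash
python3 s2.py 19; python3 sp.py; python3 grid.py 19 220 40 450 290 2.4; cat > hg.py <<'E'
from h import *
import sys
v=np.load('hub.npy'); u=np.cross(ysp,zw); a=np.radians(float(sys.argv[1]));lift=float(sys.argv[2])
o,Rm=report(ysp,-zw)
t=v[:3]+.042*(np.cos(a)*u+np.sin(a)*ysp)+(lift-15)*.001*zw
print("tgt",t,"world d",np.round(t-o["tcp_pos"],4),"tool delta",np.round(Rm.T@(t-o["tcp_pos"])*1000,1))
E
python3 hg.py 238.8 80
```

```text
[[0.712, -0.681, -0.17, 0.562], [0.702, 0.692, 0.166, -0.101], [0.004, -0.237, 0.971, 0.443], [0.0, 0.0, 0.0, 1.0]]
19.3 [ 0.60868282 -0.14798806  0.26108393] [ 3.85872374e-01  9.22550643e-01  1.66795955e-03 -1.98007443e-04] [ 0.56444382  0.31059353 -0.40830652] 0.8010564876763061 [-0.4207477   0.15026624  1.56509533  0.00335999  1.42670982 -1.19971961]
clk 19.3 tcp [ 0.6087 -0.148   0.2611] x [-0.702  0.712  0.002] y [0.712 0.702 0.003] z [ 0.001  0.003 -1.   ] F [ 0.6  0.3 -0.4] T [ 0.03 -0.1   0.02] op 0.801 q [-0.42  0.15  1.57  0.    1.43 -1.2 ]
rotvec to target deg [ 0.17 -0.09  0.1 ]
spindle-frame tcp [ -2.1 -88.7 141.1]
delta [ 59.4   1.7 158.2]
clk 19.3 tcp [ 0.6087 -0.148   0.2611] x [-0.702  0.712  0.002] y [0.712 0.702 0.003] z [ 0.001  0.003 -1.   ] F [ 0.6  0.3 -0.4] T [ 0.03 -0.1   0.02] op 0.801 q [-0.42  0.15  1.57  0.    1.43 -1.2 ]
rotvec to target deg [-29.83  -0.12   0.08]
tgt [ 0.60598571 -0.3449627   0.2002247 ] world d [-0.0027 -0.197  -0.0609] tool delta [-138.4 -140.4   60.2]
```

View pics/g19_220_40.png

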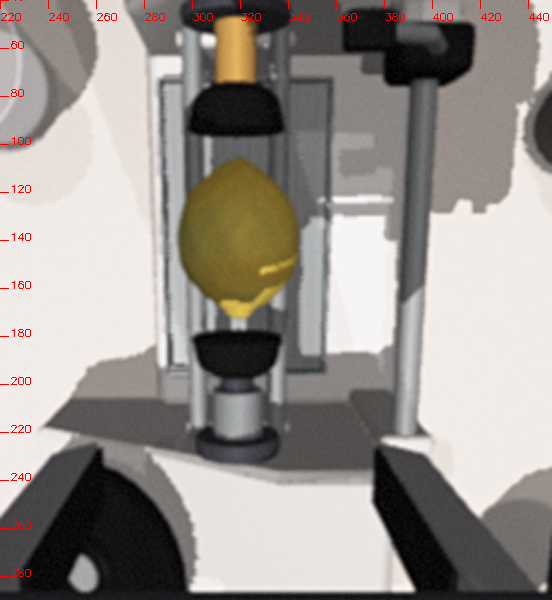

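send_rows:
  deltas: [-28,-28,5,0,0,0,1,-28,-28,5,0,0,0,1,-28,-28,10,0,0,0,1,-28,-28,10,0,0,0,1,-26,-28,10,0,0,0,1,0,0,0,-7.5,0,0,1,0,0,0,-7.5,0,0,1,0,0,0,-7.5,0,0,1,0,0,0,-7.5,0,0,1,0,0,0,0,0,0,1,0,0,0,0,0,0,1]

```text
clock: 20.4
tcp_pos: [0.5967, -0.3336, 0.1979]
eef_rot: [0.373, 0.888, 0.255, 0.086]
wrist_force: [-0.1, 0.7, 0.7]
opening: 0.998
```

```bash
python3 s2.py 20; python3 hg.py 238.8 0;  python3 grid.py 20 220 40 450 290 2.4;python3 -c "
from h import *
import pickle
p=pickle.load(open('W20.pkl','rb'));v=np.load('hub.npy'); u=np.cross(ysp,zw); a=np.radians(238.8)
print(proj(p,v[:3]-.026*zw),proj(p,v[:3]+.042*(np.cos(a)*u+np.sin(a)*ysp)+.022*zw))"
```

```text
[[0.617, -0.606, -0.502, 0.488], [0.592, 0.778, -0.211, -0.355], [0.519, -0.167, 0.839, 0.355], [0.0, 0.0, 0.0, 1.0]]
20.45 [ 0.59673946 -0.333235    0.19770284] [0.3722856  0.88814696 0.25545989 0.08566594] [-0.43739933 -0.18178746 -1.02668112] 0.9999868611481233 [-0.89284476  0.32971721  1.54542478  0.54559564  1.39870716 -1.80192757]
clk 20.45 tcp [ 0.5967 -0.3332  0.1977] x [-0.708  0.705  0.038] y [0.618 0.592 0.518] z [ 0.342  0.39  -0.855] F [-0.4 -0.2 -1. ] T [-0.16  0.15  0.02] op 1.0 q [-0.89  0.33  1.55  0.55  1.4  -1.8 ]
rotvec to target deg [ 1.18 -2.19 -0.57]
tgt [ 0.63451573 -0.31692633  0.13094266] world d [ 0.0378  0.0163 -0.0668] tool delta [-17.8  -1.6  76.4]
[337.43037852 184.96566704] [315.96262978 236.75703732]
```

View pics/g20_220_40.png

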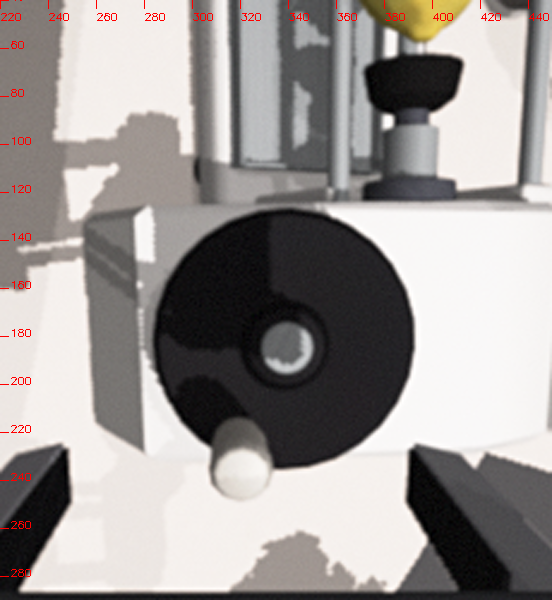

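send_rows:
  deltas: [-14,1,0,1.2,-2.2,-0.6,1,0,0,20,0,0,0,1,0,0,25,0,0,0,1,0,0,0,0,0,0,1]

```text
clock: 20.85
tcp_pos: [0.6272, -0.3221, 0.1599]
eef_rot: [0.37, 0.893, 0.234, 0.1]
wrist_force: [-0.0, 0.8, -0.3]
opening: 1.001
```

```bash
python3 s2.py 21; python3 hg.py 238.8 0;  python3 grid.py 21 220 120 450 300 3
```

```text
[[0.613, -0.603, -0.511, 0.517], [0.617, 0.769, -0.167, -0.336], [0.494, -0.212, 0.843, 0.317], [0.0, 0.0, 0.0, 1.0]]
20.9 [ 0.62769041 -0.32326626  0.161989  ] [0.36959518 0.89350999 0.23395511 0.10151016] [-0.06065492 -0.61165088  1.04177826] 1.0015937271779864 [-0.83845364  0.37593384  1.54712947  0.53969609  1.28378813 -1.79830469]
clk 20.9 tcp [ 0.6277 -0.3233  0.162 ] x [-0.706  0.708 -0.008] y [0.613 0.617 0.493] z [ 0.354  0.343 -0.87 ] F [-0.1 -0.6  1. ] T [-0.1   0.13 -0.02] op 1.002 q [-0.84  0.38  1.55  0.54  1.28 -1.8 ]
rotvec to target deg [-0.45  0.21  0.61]
tgt [ 0.63451573 -0.31692633  0.13094266] world d [ 0.0068  0.0063 -0.031 ] tool delta [-0.1 -7.2 31.6]
```

View pics/g21_220_120.png

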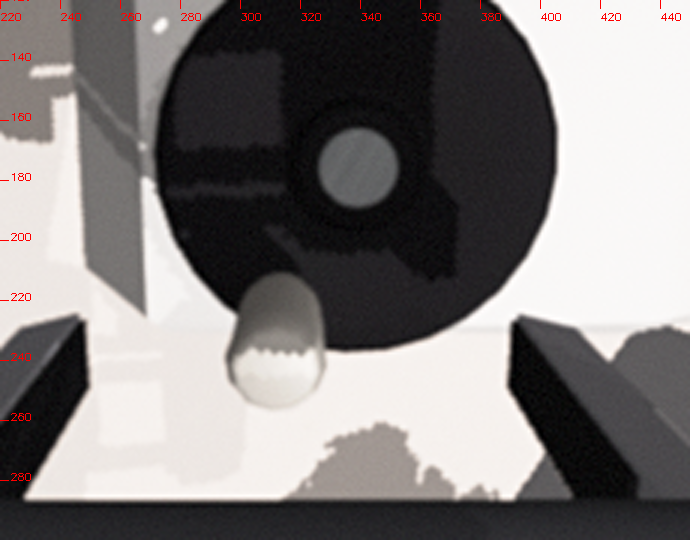

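send_rows:
  deltas: [0,-4,12,0,0,0.5,0.7,0,0,14,0,0,0,0.7,0,0,0,0,0,0,0.7]

```text
clock: 21.2
tcp_pos: [0.6363, -0.3168, 0.1389]
eef_rot: [0.373, 0.892, 0.233, 0.102]
wrist_force: [-1.8, 0.1, 0.2]
opening: 0.785
```

```bash
python3 s2.py 22; python3 hg.py 238.8 0;  python3 grid.py 22 220 120 450 300 3
```

```text
[[0.617, -0.597, -0.513, 0.526], [0.614, 0.773, -0.161, -0.329], [0.493, -0.216, 0.843, 0.296], [0.0, 0.0, 0.0, 1.0]]
21.25 [ 0.63640197 -0.3173945   0.13985767] [0.37258566 0.89247945 0.23263003 0.10268214] [0.07195661 0.26888465 0.46951338] 0.7397396593944868 [-0.82233887  0.4046918   1.55257777  0.54648971  1.24180922 -1.7978958 ]
clk 21.25 tcp [ 0.6364 -0.3174  0.1399] x [-0.701  0.713 -0.01 ] y [0.617 0.614 0.492] z [ 0.357  0.339 -0.871] F [0.1 0.3 0.5] T [-0.11  0.04  0.02] op 0.74 q [-0.82  0.4   1.55  0.55  1.24 -1.8 ]
rotvec to target deg [-0.54  0.48  0.31]
tgt [ 0.63451573 -0.31692633  0.13094266] world d [-0.0019  0.0005 -0.0089] tool delta [ 1.7 -5.3  7.2]
```

View pics/g22_220_120.png

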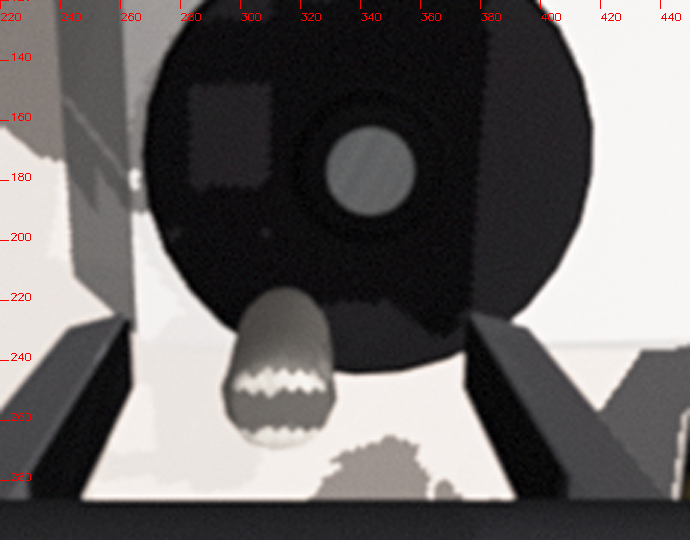

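send_rows:
  deltas: [2,-3,7,0,0.4,0.3,0,0,0,0,0,0,0,0,0,0,0,0,0,0,0,0,0,0,0,0,0,0,0,0,0,0,0,0,0,0,0,0,0,0,0,0,0,0,0,0,0,0,0,0,0,0,0,0,0,0]
  grip_force: 20

```text
clock: 22.05
tcp_pos: [0.6355, -0.3171, 0.133]
eef_rot: [0.375, 0.892, 0.234, 0.1]
wrist_force: [0.4, -0.3, -1.0]
opening: 0.229
```

```bash
python3 s2.py 23; python3 st.py;  python3 grid.py 23 220 120 450 300 3
```

```text
[[0.621, -0.595, -0.51, 0.526], [0.61, 0.775, -0.162, -0.33], [0.492, -0.21, 0.845, 0.291], [0.0, 0.0, 0.0, 1.0]]
22.1 [ 0.6354917  -0.31711928  0.13303644] [0.37472778 0.89167976 0.23351642 0.09978164] [ 0.21688957 -0.59587696  0.71559883] 0.22926950677524532 [-0.82276751  0.41342502  1.55436644  0.54654337  1.23743731 -1.79750671]
clk 22.1 tcp [ 0.6355 -0.3171  0.133 ] x [-0.699  0.715 -0.003] y [0.622 0.61  0.491] z [ 0.353  0.342 -0.871] F [ 0.2 -0.6  0.7] T [-0.15  0.05  0.03] op 0.229 q [-0.82  0.41  1.55  0.55  1.24 -1.8 ]
rotvec to target deg [-0.58  0.21 -0.03]
angle 241.1728377086711 r 41.94487047703417 axial 1.5328291388578505 F tool [-0.6  0.1 -0.8]
```

View pics/g23_220_120.png

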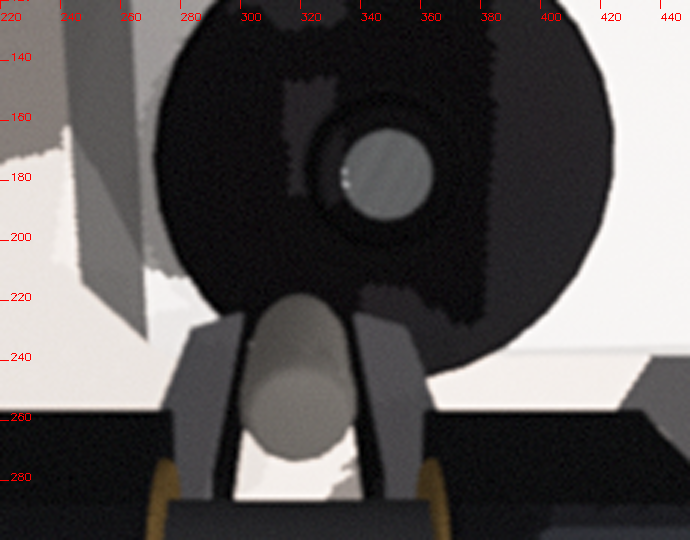

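```bash
cat > wind.py <<'E'
from h import *
import sys
v=np.load('hub.npy'); u=np.cross(ysp,zw)
o,Rm=report(ysp,-zw)
d=o['tcp_pos']+.015*zw-v[:3]
x,y=d@ysp*1000,d@u*1000
a=np.degrees(np.arctan2(x,y))
print("angle",a%360,"r",np.hypot(x,y),"axial",d@zw*1000,"Ft",np.round(Rm.T@o["wrist_force"],1))
step=float(sys.argv[1]);n=int(sys.argv[2])
r0=np.hypot(x,y)
px,py=r0*np.sin(np.radians(a)),r0*np.cos(np.radians(a))
for i in range(1,n+1):
    r=r0+(42-r0)*min(1,i/3)
    b=np.radians(a-step*i); nx,ny=r*np.sin(b),r*np.cos(b)
    print(round(nx-px,1),round(ny-py,1),end="; "); px,py=nx,ny
print()
E
python3 wind.py 15 8
```

```text
clk 22.1 tcp [ 0.6355 -0.3171  0.133 ] x [-0.699  0.715 -0.003] y [0.622 0.61  0.491] z [ 0.353  0.342 -0.871] F [ 0.2 -0.6  0.7] T [-0.15  0.05  0.03] op 0.229 q [-0.82  0.41  1.55  0.55  1.24 -1.8 ]
rotvec to target deg [-0.58  0.21 -0.03]
angle 241.1728377086711 r 41.944870477034165 axial 1.5328291388578505 Ft [-0.6  0.1 -0.8]
6.5 -8.8; 8.5 -6.9; 10.0 -4.4; 10.8 -1.7; 10.9 1.2; 10.2 4.0; 8.8 6.5; 6.9 8.6;
```

send_rows:
  deltas: [6.5,-8.8,0,-0.5,0,0,0,8.5,-6.9,0,0,0,0,0,10,-4.4,0,0,0,0,0,10.8,-1.7,0,0,0,0,0,10.9,1.2,0,0,0,0,0,10.2,4,0,0,0,0,0,8.8,6.5,0,0,0,0,0]

```text
clock: 22.8
tcp_pos: [0.5844, -0.2847, 0.1254]
eef_rot: [0.378, 0.89, 0.229, 0.111]
wrist_force: [-2.9, -6.5, -3.0]
opening: 0.229
```

```bash
python3 wind.py 15 8
```

```text
clk 22.8 tcp [ 0.5844 -0.2847  0.1254] x [-0.69   0.723 -0.025] y [0.622 0.61  0.491] z [ 0.37   0.323 -0.871] F [-2.9 -6.5 -3. ] T [-1.06  0.74 -0.12] op 0.229 q [-0.85  0.28  1.74  0.56  1.18 -1.85]
rotvec to target deg [-0.61  1.66 -0.01]
angle 148.27760891930828 r 42.18704124051867 axial 1.7452524709376631 Ft [-2.6 -7.2 -0.5]
8.5 7.0; 6.4 9.0; 3.8 10.3; 1.1 10.9; -1.8 10.8; -4.5 10.0; -6.9 8.5; -8.9 6.4;
```

send_rows:
  deltas: [8.5,7,0,-0.5,1.6,0,0,6.4,9,0,0,0,0,0,3.8,10.3,0,0,0,0,0,1.1,10.9,0,0,0,0,0,-1.8,10.8,0,0,0,0,0,-4.5,10,0,0,0,0,0,-6.9,8.5,0,0,0,0,0]

```text
clock: 23.5
tcp_pos: [0.6179, -0.2392, 0.1575]
eef_rot: [0.375, 0.892, 0.232, 0.097]
wrist_force: [-4.0, -6.8, -2.4]
opening: 0.231
```

```bash
python3 wind.py 15 8
```

```text
clk 23.5 tcp [ 0.6179 -0.2392  0.1575] x [-0.7    0.714  0.   ] y [0.623 0.611 0.488] z [ 0.348  0.342 -0.873] F [-4.  -6.8 -2.4] T [-1.21  0.97 -0.09] op 0.231 q [-0.75  0.26  1.7   0.55  1.21 -1.73]
rotvec to target deg [-0.81  0.01 -0.04]
angle 47.630889157190275 r 42.15240593733303 axial 1.6476967623782992 Ft [-2.  -7.8 -1.7]
-8.4 7.0; -10.0 4.6; -10.8 1.9; -10.9 -0.9; -10.3 -3.7; -9.0 -6.3; -7.1 -8.4; -4.7 -9.9;
```

send_rows:
  deltas: [-8.4,7,0,-0.8,0,0,0,-10,4.6,0,0,0,0,0,-10.8,1.9,0,0,0,0,0,-10.9,-0.9,0,0,0,0,0,-10.3,-3.7,0,0,0,0,0,-9,-6.3,0,0,0,0,0]

```text
clock: 24.1
tcp_pos: [0.6589, -0.2725, 0.1606]
eef_rot: [0.368, 0.893, 0.241, 0.09]
wrist_force: [-2.5, 4.5, 4.1]
opening: 0.23
```

```bash
python3 wind.py 12 6; python3 s2.py 24
```

```text
clk 24.1 tcp [ 0.6589 -0.2725  0.1606] x [-0.712  0.702  0.016] y [0.615 0.613 0.496] z [ 0.338  0.364 -0.868] F [-2.5  4.5  4.1] T [0.55 0.31 0.32] op 0.23 q [-0.75  0.38  1.54  0.55  1.27 -1.72]
rotvec to target deg [-0.24 -1.28  0.34]
angle 328.69806190133085 r 41.10129249386416 axial 1.465614716740368 Ft [ 5.   3.3 -2.8]
-7.0 -5.0; -5.9 -6.4; -4.5 -7.5; -2.5 -8.4; -0.7 -8.8; 1.1 -8.7; 
[[0.614, -0.612, -0.499, 0.551], [0.613, 0.768, -0.187, -0.29], [0.497, -0.191, 0.846, 0.319], [0.0, 0.0, 0.0, 1.0]]
24.15 [ 0.65930193 -0.27416164  0.16019626] [0.3691248  0.89318435 0.24021426 0.09091594] [-1.46506982  2.93262193  2.54322076] 0.23355810851470957 [-0.75421658  0.3851363   1.53964655  0.54748381  1.26540253 -1.72259579]
```

View pics/w24.png

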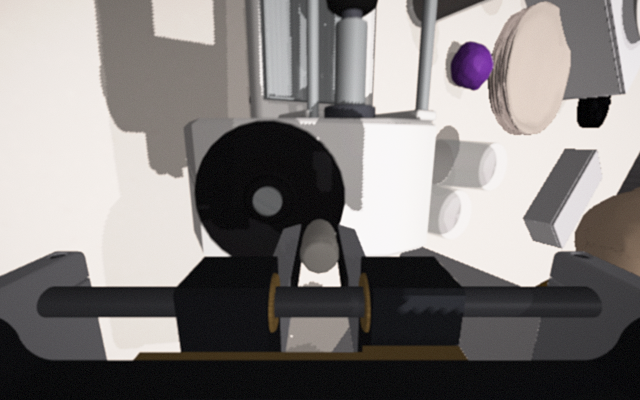

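send_rows:
  deltas: [-7,-5,0,0,-1.2,0.3,0,-5.9,-6.4,0,0,0,0,0,-4.5,-7.5,0,0,0,0,0,-2.5,-8.4,0,0,0,0,0]

```text
clock: 24.55
tcp_pos: [0.6574, -0.2993, 0.1493]
eef_rot: [0.371, 0.892, 0.24, 0.098]
wrist_force: [3.4, 3.8, 1.2]
opening: 0.234
```

```bash
python3 wind.py 10 4
```

```text
clk 24.55 tcp [ 0.6574 -0.2993  0.1493] x [-0.706  0.708  0.004] y [0.614 0.609 0.501] z [ 0.353  0.356 -0.865] F [3.4 3.8 1.2] T [ 0.45 -0.46 -0.01] op 0.234 q [-0.79  0.42  1.52  0.56  1.26 -1.76]
rotvec to target deg [ 0.09 -0.39  0.22]
angle 287.2112666866749 r 41.27069073322909 axial 1.5556896132533435 Ft [0.2 5.  1.5]
-1.8 -7.0; -0.5 -7.2; 0.7 -7.3; 2.2 -7.0;
```

send_rows:
  deltas: [-1.8,-7,0,0,-0.4,0,0,-0.5,-7.2,0,0,0,0,0,0.7,-7.3,0,0,0,0,0,2.2,-7,0,0,0,0,0]

```text
clock: 24.95
tcp_pos: [0.6406, -0.3155, 0.1358]
eef_rot: [0.371, 0.891, 0.241, 0.103]
wrist_force: [3.0, 5.0, 1.4]
opening: 0.233
```

```bash
python3 wind.py 10 4; python3 s2.py 25; python3 -c "
from h import *
p=ctrl.camera('side');save(p,'sd25.png',(280,120,420,260),4)
p=ctrl.camera('scene');save(p,'sc25.png',(280,110,420,250),4)"
```

```text
clk 24.95 tcp [ 0.6406 -0.3155  0.1358] x [-0.704  0.711 -0.005] y [0.611 0.609 0.506] z [ 0.362  0.353 -0.863] F [3.  5.  1.4] T [ 0.64 -0.58  0.06] op 0.233 q [-0.82  0.42  1.55  0.56  1.24 -1.81]
rotvec to target deg [0.39 0.12 0.32]
angle 249.49555719179915 r 41.85975970199645 axial 1.5493959185727184 Ft [1.4 5.5 1.6]
3.1 -6.6; 4.2 -6.0; 5.2 -5.2; 6.0 -4.1; 
[[0.611, -0.597, -0.52, 0.529], [0.609, 0.774, -0.175, -0.33], [0.507, -0.21, 0.836, 0.292], [0.0, 0.0, 0.0, 1.0]]
25.0 [ 0.63967264 -0.31590287  0.13520985] [0.37135984 0.89081308 0.24093908 0.10243189] [2.57577094 2.22388526 3.09591524] 0.23222256033959165 [-0.82283515  0.41915955  1.54688052  0.56244656  1.24487521 -1.80695422]
```

View pics/w25.png

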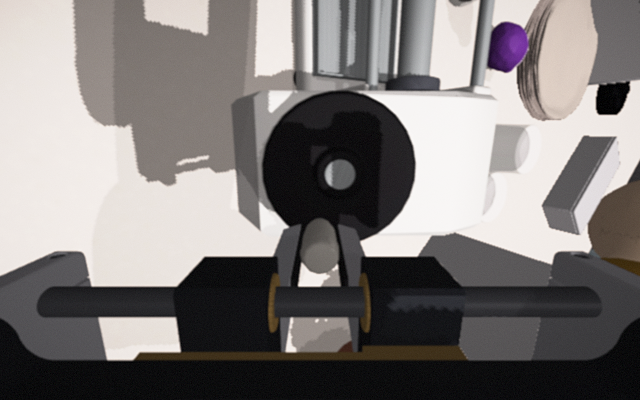

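View pics/sc25.png

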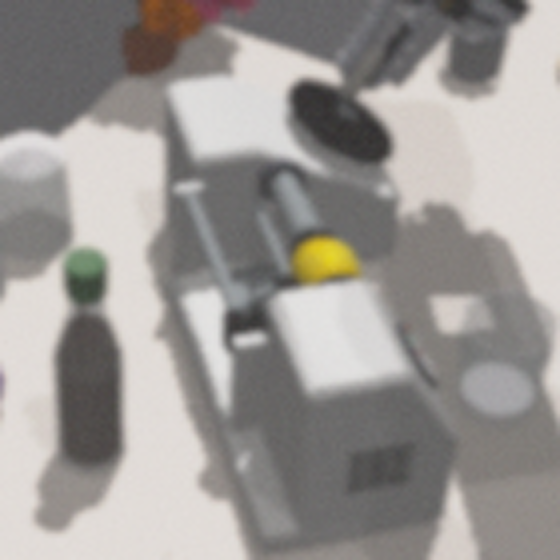

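send_rows:
  deltas: [3.1,-6.6,0,0.4,0,0.3,0,4.2,-6,0,0,0,0,0]

```text
clock: 25.3
tcp_pos: [0.6289, -0.3181, 0.13]
eef_rot: [0.374, 0.89, 0.238, 0.102]
wrist_force: [6.8, 4.5, 2.1]
opening: 0.229
```

```bash
python3 wind.py 10 4
```

```text
clk 25.3 tcp [ 0.6289 -0.3181  0.13  ] x [-0.699  0.715 -0.004] y [0.617 0.607 0.501] z [ 0.361  0.347 -0.866] F [6.8 4.5 2.1] T [ 0.56 -0.96 -0.17] op 0.229 q [-0.84  0.41  1.57  0.56  1.24 -1.82]
rotvec to target deg [0.04 0.28 0.02]
angle 231.19972048628236 r 42.11350539189373 axial 1.6097141197297549 Ft [-1.6  8.   2.2]
5.1 -5.3; 5.9 -4.3; 6.6 -3.2; 7.0 -2.0;
```

send_rows:
  deltas: [0,0,0,0,0,0,0.6,0,0,0,0,0,0,0.6,0,0,0,0,0,0,0.6,0,0,0,0,0,0,0.6,0,0,-20,0,0,0,0.8,0,0,-30,0,0,0,1,0,0,-40,0,0,0,1,0,0,-30,7.5,0,0,1,0,0,-10,7.5,0,0,1,0,0,0,7.5,0,0,1,0,0,0,7.5,0,0,1,25,25,0,0,0,0,1,30,25,0,0,0,0,1,30,25,0,0,0,0,1,30,25,0,0,0,0,1,30,20,0,0,0,0,1,0,0,0,0,0,0,1]

```text
clock: 27.0
tcp_pos: [0.5635, -0.1772, 0.2399]
eef_rot: [0.392, 0.92, -0.017, -0.002]
wrist_force: [-0.5, -0.5, 0.3]
opening: 0.996
```

```bash
python3 s2.py 26 needle; python3 sp.py
```

```text
[[0.721, -0.677, -0.149, 0.52], [0.692, 0.694, 0.199, -0.123], [-0.031, -0.247, 0.968, 0.42], [0.0, 0.0, 0.0, 1.0]]
needle [([301.0, 278.0], 0.5)]
27.1 [ 0.56407172 -0.18036017  0.24011737] [ 0.39332455  0.91923874 -0.01715382 -0.00130113] [ 0.1769041  -0.04383819 -0.38352608] 0.9988512703197252 [-0.48423132  0.08789293  1.67155091 -0.03502951  1.38211673 -1.23984109]
clk 27.1 tcp [ 0.5641 -0.1804  0.2401] x [-0.691  0.723 -0.011] y [ 0.723  0.69  -0.033] z [-0.016 -0.031 -0.999] F [ 0.2 -0.  -0.4] T [ 0.09 -0.05  0.02] op 0.999 q [-0.48  0.09  1.67 -0.04  1.38 -1.24]
rotvec to target deg [-1.87  0.62 -0.83]
spindle-frame tcp [-56.6 -80.5 120.1]
delta [ 53.8  60.2 134.6]
```

View pics/w26.png

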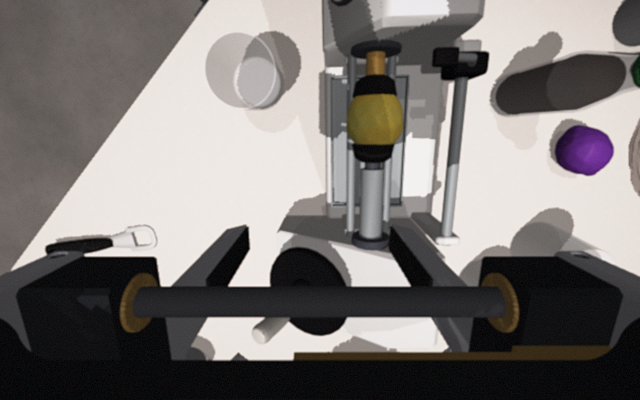

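send_rows:
  deltas: [40,0,0,-1.8,0,0,1,45,0,0,0,0,0,1,25,0,0,0,0,0,1,0,0,0,0,0,0,1]

```text
clock: 27.5
tcp_pos: [0.4872, -0.1047, 0.2374]
eef_rot: [0.397, 0.918, -0.003, 0.005]
wrist_force: [0.4, 0.9, -0.2]
opening: 1.002
```

```bash
python3 s2.py 27 needle; python3 grid.py 27 260 0 420 140 4.5
```

```text
[[0.728, -0.664, -0.17, 0.441], [0.686, 0.705, 0.182, -0.053], [-0.001, -0.249, 0.969, 0.418], [0.0, 0.0, 0.0, 1.0]]
needle [([370.0, 220.0], 0.47), ([343.0, 97.0], 0.39)]
27.6 [ 0.48867439 -0.10611248  0.23774303] [ 0.39708378  0.91776214 -0.00324665  0.00515558] [ 0.14926473 -0.22312465  0.21279203] 1.0042782407626876 [-0.43738657 -0.14785706  1.90596385 -0.0063142   1.37299415 -1.19028409]
```

View pics/w27.png

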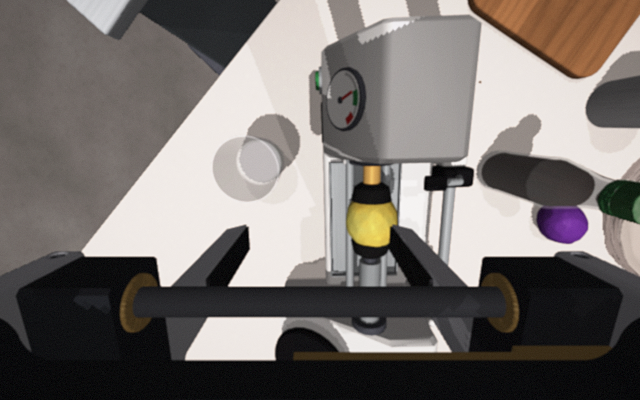

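View pics/g27_260_0.png

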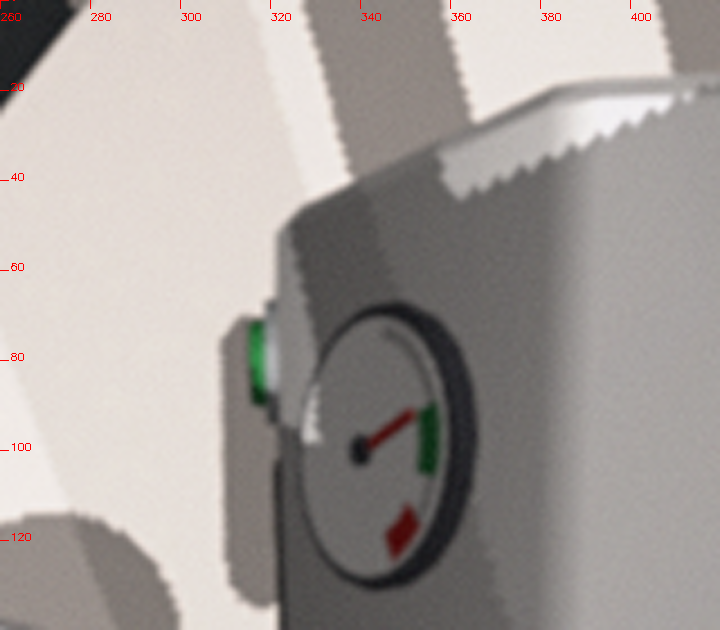

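```bash
python3 hg.py 231.2 80; python3 -c "
from h import *
report(ysp,np.array([0,0,-1.]))"
```

```text
clk 27.6 tcp [ 0.4887 -0.1061  0.2377] x [-0.685  0.729 -0.012] y [ 0.729  0.685 -0.002] z [ 0.007 -0.01  -1.   ] F [ 0.1 -0.2  0.2] T [ 0.04 -0.07  0.04] op 1.004 q [-0.44 -0.15  1.91 -0.01  1.37 -1.19]
rotvec to target deg [-30.11   1.01  -1.08]
tgt [ 0.60093082 -0.34545329  0.19794458] world d [ 0.1123 -0.2393 -0.0398] tool delta [-250.8  -82.    43. ]
clk 27.6 tcp [ 0.4887 -0.1061  0.2377] x [-0.685  0.729 -0.012] y [ 0.729  0.685 -0.002] z [ 0.007 -0.01  -1.   ] F [ 0.1 -0.2  0.2] T [ 0.04 -0.07  0.04] op 1.004 q [-0.44 -0.15  1.91 -0.01  1.37 -1.19]
rotvec to target deg [-0.11  0.69 -1.29]
```

send_rows:
  deltas: [-30,-10,0,0,0.7,-1.3,1,-44,-15,0,0,0,0,1,-44,-16,0,0,0,0,1,-44,-16,5,0,0,0,1,-44,-16,5,0,0,0,1,-43,-15,10,0,0,0,1,0,0,10,-7.5,0,0,1,0,0,0,-7.5,0,0,1,0,0,0,-7.5,0,0,1,0,0,0,-7.5,0,0,1,0,0,0,0,0,0,1,0,0,0,0,0,0,1]

```text
clock: 28.8
tcp_pos: [0.6079, -0.3804, 0.1992]
eef_rot: [0.38, 0.886, 0.243, 0.107]
wrist_force: [1.0, -0.4, 0.2]
opening: 0.999
```

```bash
python3 s2.py 28; python3 hg.py 231.2 0;  python3 grid.py 28 220 40 450 290 2.4;python3 -c "
from h import *
import pickle
p=pickle.load(open('W28.pkl','rb'));v=np.load('hub.npy'); u=np.cross(ysp,zw); a=np.radians(231.2)
t=v[:3]+.042*(np.cos(a)*u+np.sin(a)*ysp)-.015*zw-ctrl.observe()['tcp_pos']
print('in target frame',t@ysp,t@u,-t@zw)
print(proj(p,v[:3]-.026*zw),proj(p,v[:3]+.042*(np.cos(a)*u+np.sin(a)*ysp)+.022*zw))"
```

```text
[[0.62, -0.58, -0.528, 0.495], [0.594, 0.787, -0.167, -0.394], [0.513, -0.21, 0.833, 0.355], [0.0, 0.0, 0.0, 1.0]]
28.85 [ 0.60784982 -0.38007128  0.19901512] [0.37954497 0.88632641 0.2428037  0.10685255] [-0.64063631 -0.29688581 -0.27200157] 0.9993691970226352 [-0.92258553  0.38421278  1.47083381  0.54483713  1.37934914 -1.81578257]
clk 28.85 tcp [ 0.6078 -0.3801  0.199 ] x [-0.689  0.725 -0.005] y [0.621 0.594 0.512] z [ 0.374  0.349 -0.859] F [-0.6 -0.3 -0.3] T [-0.13  0.17  0.01] op 0.999 q [-0.92  0.38  1.47  0.54  1.38 -1.82]
rotvec to target deg [ 0.76  0.73 -0.67]
tgt [ 0.62946084 -0.31741692  0.12866255] world d [ 0.0216  0.0627 -0.0704] tool delta [30.9 14.6 90.4]
in target frame 0.02954088664614887 0.016204214839887196 0.09059165431177327
[358.8528709  135.67898946] [335.09899238 177.76174212]
```

View pics/g28_220_40.png

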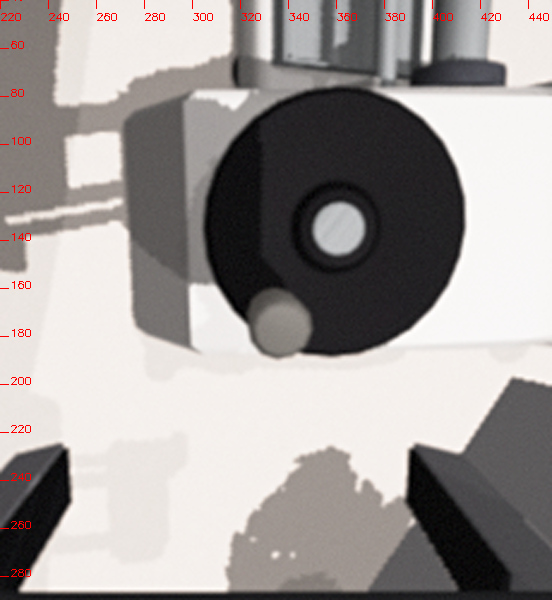

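send_rows:
  deltas: [28,16,0,0.8,0.7,-0.7,1,0,0,25,0,0,0,1,0,0,30,0,0,0,0.8,0,0,0,0,0,0,0.7]

```text
clock: 29.25
tcp_pos: [0.6222, -0.3298, 0.1622]
eef_rot: [0.37, 0.893, 0.233, 0.102]
wrist_force: [-0.7, -0.4, -0.4]
opening: 0.868
```

```bash
python3 s2.py 29; python3 hg.py 231.2 0;  python3 grid.py 29 220 120 450 300 3
```

```text
[[0.614, -0.601, -0.512, 0.512], [0.617, 0.77, -0.164, -0.343], [0.493, -0.216, 0.843, 0.319], [0.0, 0.0, 0.0, 1.0]]
29.3 [ 0.6227826  -0.33133489  0.16461563] [0.37018799 0.89343327 0.23249444 0.10336428] [0.12970169 0.69278942 0.37442591] 0.828895504542238 [-0.85165278  0.37284779  1.54567755  0.53737955  1.28917803 -1.80695517]
clk 29.3 tcp [ 0.6228 -0.3313  0.1646] x [-0.705  0.71  -0.013] y [0.613 0.618 0.492] z [ 0.357  0.339 -0.871] F [0.1 0.7 0.4] T [-0.14  0.13 -0.02] op 0.829 q [-0.85  0.37  1.55  0.54  1.29 -1.81]
rotvec to target deg [-0.53  0.48  0.62]
tgt [ 0.62946084 -0.31741692  0.12866255] world d [ 0.0067  0.0139 -0.036 ] tool delta [ 5.6 -5.  38.4]
```

View pics/g29_220_120.png

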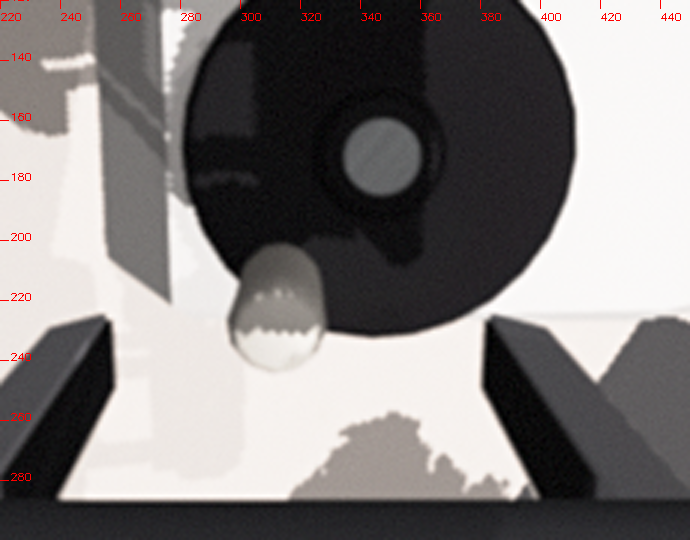

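send_rows:
  deltas: [5,-4,15,0,0.5,0.6,0.7,0,0,16,0,0,0,0.7,0,0,0,0,0,0,0.6]

```text
clock: 29.6
tcp_pos: [0.6297, -0.3206, 0.1375]
eef_rot: [0.373, 0.892, 0.233, 0.1]
wrist_force: [0.6, 0.3, -0.5]
opening: 0.647
```

```bash
python3 s2.py 30; python3 hg.py 231.2 0;  python3 grid.py 30 220 120 450 300 3
```

```text
[[0.619, -0.598, -0.51, 0.52], [0.613, 0.773, -0.162, -0.333], [0.491, -0.212, 0.845, 0.295], [0.0, 0.0, 0.0, 1.0]]
29.65 [ 0.62981647 -0.32124969  0.13844166] [0.37307462 0.89249932 0.23258888 0.10081023] [ 0.52120726 -0.20003065  0.67436731] 0.6185815137072029 [-0.83291146  0.40196357  1.55857946  0.54352874  1.24672708 -1.80604264]
clk 29.65 tcp [ 0.6298 -0.3212  0.1384] x [-0.701  0.713 -0.006] y [0.619 0.613 0.49 ] z [ 0.353  0.34  -0.871] F [ 0.5 -0.2  0.7] T [-0.18  0.11 -0.03] op 0.619 q [-0.83  0.4   1.56  0.54  1.25 -1.81]
rotvec to target deg [-0.63  0.3   0.21]
tgt [ 0.62946084 -0.31741692  0.12866255] world d [-0.0004  0.0038 -0.0098] tool delta [ 3.  -2.7  9.7]
```

View pics/g30_220_120.png

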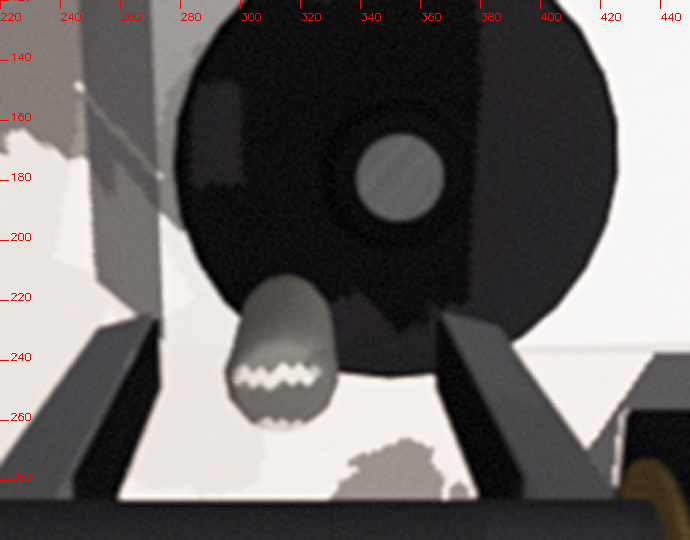

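send_rows:
  deltas: [2.5,-2,9,0,0.3,0.2,0.4,0,0,0,0,0,0,0.3,0,0,0,0,0,0,0,0,0,0,0,0,0,0,0,0,0,0,0,0,0,0,0,0,0,0,0,0,0,0,0,0,0,0,0]
  grip_force: 20

```text
clock: 30.35
tcp_pos: [0.6301, -0.3193, 0.1301]
eef_rot: [0.375, 0.892, 0.233, 0.099]
wrist_force: [0.7, -0.1, -1.9]
opening: 0.234
```

```bash
python3 s2.py 31; python3 wind.py 6.5 3
```

```text
[[0.622, -0.596, -0.508, 0.521], [0.611, 0.775, -0.162, -0.332], [0.491, -0.21, 0.846, 0.288], [0.0, 0.0, 0.0, 1.0]]
30.4 [ 0.63008145 -0.3192895   0.13007731] [0.37471859 0.89189276 0.23299761 0.09912316] [ 1.09891438  0.03437133 -1.44809526] 0.23056807398155438 [-0.83038168  0.41104102  1.5630772   0.54503243  1.23613241 -1.80672108]
clk 30.4 tcp [ 0.6301 -0.3193  0.1301] x [-0.7    0.715 -0.002] y [0.622 0.611 0.49 ] z [ 0.351  0.341 -0.872] F [ 1.1  0.  -1.4] T [-0.13  0.05 -0.07] op 0.231 q [-0.83  0.41  1.56  0.55  1.24 -1.81]
rotvec to target deg [-0.67  0.16 -0.03]
angle 232.61686240785693 r 43.421966667739696 axial 1.6601444651376858 Ft [-0.7 -0.   1.7]
3.5 -3.4; 3.9 -2.9; 4.1 -2.5;
```

send_rows:
  deltas: [3.7,-3.4,0,0,0,0,0,4.0,-2.8,0,0,0,0,0]

```text
clock: 30.6
tcp_pos: [0.6242, -0.3191, 0.128]
eef_rot: [0.376, 0.891, 0.232, 0.104]
wrist_force: [10.0, -2.6, -5.8]
opening: 0.226
```

```bash
python3 wind.py 4 2
```

```text
clk 30.6 tcp [ 0.6242 -0.3191  0.128 ] x [-0.696  0.718 -0.012] y [0.621 0.61  0.492] z [ 0.36   0.335 -0.87 ] F [10.  -2.6 -5.8] T [-0.91 -1.   -0.76] op 0.226 q [-0.84  0.4   1.59  0.55  1.22 -1.82]
rotvec to target deg [-0.51  0.76 -0.  ]
angle 224.41443560022574 r 43.251259528391 axial 1.8635060543623587 Ft [-8.8  1.8  7.8]
2.5 -1.7; 2.6 -1.5;
```

send_rows:
  deltas: [2.7,-1.9,0,0,0.5,0,0,0,0,0,0,0,0,0]

```text
clock: 30.8
tcp_pos: [0.6229, -0.3191, 0.1273]
eef_rot: [0.375, 0.891, 0.233, 0.103]
wrist_force: [-0.6, -0.4, -0.8]
opening: 0.232
```

```bash
python3 wind.py 4 2
```

```text
clk 30.8 tcp [ 0.6229 -0.3191  0.1273] x [-0.697  0.717 -0.009] y [0.62  0.609 0.494] z [ 0.359  0.338 -0.87 ] F [-0.6 -0.4 -0.8] T [-0.21  0.24 -0.03] op 0.232 q [-0.84  0.4   1.59  0.55  1.22 -1.82]
rotvec to target deg [-0.43  0.6  -0.01]
angle 222.45568261150737 r 43.425228334694495 axial 1.7150051123817514 Ft [ 0.1 -1.   0.3]
2.6 -1.6; 2.7 -1.4;
```

send_rows:
  deltas: [0,0,0,0,0,0,0.6,0,0,0,0,0,0,0.6,0,0,0,0,0,0,0.6,0,0,0,0,0,0,0.6,0,0,-20,0,0,0,0.8,0,0,-30,0,0,0,1,0,0,-40,0,0,0,1,0,0,-30,7.5,0,0,1,0,0,-10,7.5,0,0,1,0,0,0,7.5,0,0,1,0,0,0,7.5,0,0,1,35,10,0,0,0,0,1,40,10,0,0,0,0,1,40,10,0,0,0,0,1,40,10,0,0,0,0,1,40,10,0,0,0,0,1,40,10,0,0,0,0,1,0,0,0,0,0,0,1,0,0,0,0,0,0,1]

```text
clock: 32.7
tcp_pos: [0.4491, -0.147, 0.2423]
eef_rot: [0.39, 0.92, -0.015, -0.001]
wrist_force: [0.5, -0.7, -0.3]
opening: 0.999
```

```bash
python3 s2.py 32 needle; python3 sp.py; python3 grid.py 32 260 0 460 160 3.5
```

```text
[[0.719, -0.678, -0.154, 0.405], [0.695, 0.692, 0.196, -0.093], [-0.026, -0.248, 0.968, 0.423], [0.0, 0.0, 0.0, 1.0]]
needle []
32.8 [ 0.44949886 -0.14779847  0.24215875] [ 0.39099579  0.92027812 -0.01447221 -0.00101553] [-0.68329678 -0.1849465   0.28025282] 1.0025418267360162 [-0.54034459 -0.2120789   1.9534979  -0.0293849   1.39825917 -1.30260744]
clk 32.8 tcp [ 0.4495 -0.1478  0.2422] x [-0.694  0.72  -0.009] y [ 0.72   0.694 -0.027] z [-0.013 -0.026 -1.   ] F [-0.7 -0.2  0.3] T [ 0.04 -0.03 -0.1 ] op 1.003 q [-0.54 -0.21  1.95 -0.03  1.4  -1.3 ]
rotvec to target deg [-1.57  0.53 -0.54]
spindle-frame tcp [-115.5   23.   122.2]
delta [-49.6 119.7 136.4]
```

View pics/w32.png

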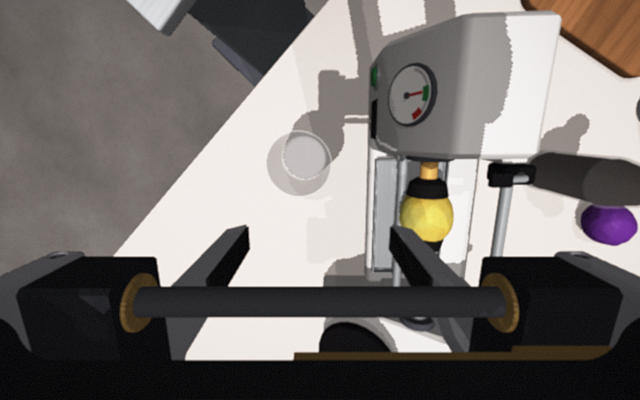

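```bash
python3 grid.py 32 370 50 450 140 8
```

```text
(no output)
```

View pics/g32_370_50.png

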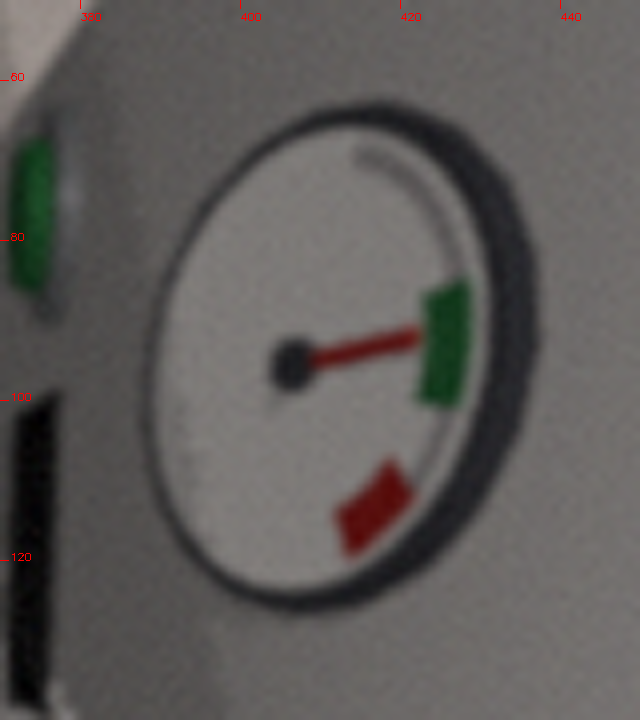

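```bash
python3 -c "
from workcell import ctrl
print(ctrl.hand_in(), ctrl.observe()['clock'])"
```

```text
the job is handed in; nothing more can be done
the job is handed in; nothing more can be done
```

The job is done and handed in: the lemon is clamped between both cups and the tension needle stands near the middle of the green sector. It took about 33 s of the 72 s allowed.

- **Making room:** the cups measured about 80 mm apart, less than the 84 mm needed. I wound the handwheel back about 97°, which opened them to roughly 94 mm.
- **Placing the lemon:** I took the yellow one on the board, not the purple look-alike, laid it lengthways on the rods and let go. A picture showed it centred and in line between the cups.
- **Clamping:** I wound the wheel clockwise by its handle until the lemon sat in both cups, let go and looked. The needle was then at or just below the start of the green, so I gripped again and added about 10°.

**Last checks:** the final close-up of the dial shows the needle at about 1.2 to 1.3 by my reading, clear of the red. The lemon was held between both cups, and the gripper was open and clear of everything. Wrist force during the work stayed at about 12 N or less in every reading I took.

I did not check the bystanders separately at the end. I planned the moves to stay clear of the lime, jigger, bottle, shaker and tumbler.

Two measurements disagreed slightly: sightings of the headstock cup differed by 2–3 mm between camera views, and the needle detector found nothing in the final picture, so I read the dial by eye.

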